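# Lay out the finished brass order on the banding wheel and display board

### The arm

A 6-joint arm with a two-finger parallel gripper is mounted at the origin on the work surface. World frame = base frame: x ahead of the robot, y to its left, z up, the work surface at z = 0. Lengths are in mm, angles in rad, forces in N, time in s.
With the tool pointing down it reaches from about 275 to 750 mm from the base axis. Payload 10.2 kg.
Tool frame: the origin (TCP) lies midway between the tips of the shut fingers; the grasp point (between the pads) lies 19 mm behind it; z points along the fingers, y is the direction in which the jaws open and shut (so a half turn about z gives the same grasp; the last joint's range is limited). The gripper opens to 85 mm and grips with 20 to 120 N. Pads are 22 mm wide; open, the fingers measure 114 mm over their backs; the gripper's body (76 mm by 85 mm) begins 54 mm behind the grasp point. The pads swing forward as they close: fully open they stand 13 mm farther back than shut.
Start: joints at [1.094, 0.313, 1.498, -0, 1.331, -0.223], TCP at [131.832, 508.185, 231.294] pointing down, gripper open.
Joint ranges: [-2.94, 2.94], [-0.97, 2.17], [0.19, 2.56], [-1.23, 4.37], [0.02, 3.11], [-2.88, 2.88]. Speed limits (rad/s): [2.39, 2.39, 3.01, 3.14, 3.14, 3.14].

### API

Orientations are given as a unit quaternion [w, x, y, z].
In Python, from rig import ctrl gives the robot as it stands.
- The arm moves only by the tool carry_out, never from a script. Its argument "plan" is a list of rows, each a list of 3 entries, a list of its own where there are three numbers: the finger opening in mm, from 0 to 85.4, then the shift along the tool's x, y, z in mm, then the turn, a rotation vector about the tool's x, y, z in units of 6 degrees (1.0 is 6 degrees). In form: [[grip, [x, y, z], [ax, ay, az]], ...]. A call has 1 to 20 rows; each row shifts and turns the commanded pose from where the row before left it, along the tool's axes as they then stand; what a row does not reach is not made up. A row lasts 1/12 s, in which the tool goes at most 41.7 mm and 7.16 degrees, less where a joint would pass 70% of its speed; a pose out of reach is approached as far as the arm can. A call with a gripper value outside its range is refused whole. The fingers move at their own pace and stop on an object; "grip_force" is the grip in N (left out, the last holds). Time passes only in rows, so rows that do not move let the fingers close. It gives the time, the measured TCP pose, the force and the opening at its end, in the units of the state.
- ctrl.sense(): the state, without advancing time (a new reading comes with each control period).
- ctrl.capture(name): name is "side" or "top"; returns a dict with "color" (400x640x3 uint8, blue, green, red), "range_z" (400x640 float32, mm along the optical axis (not along the pixel's ray), 0 where there is no reading), "fx", "fy", "cx", "cy" (pixels), "cam_to_world" (4x4, takes a point from camera to world coordinates). Camera axes: x right, y up, looking along -z (the intrinsics and any distortion apply to the point x, -y, -z); pixel columns grow to the right and rows downward; lengths in mm; the calibration is good to about 2 mm. A picture is of the moment at which its call begins.
- ctrl.finish_job(): hands the job in, once; it reports no verdict.
The state is a dict: "time_s": time; "joints": joint angles; "dq": joint speeds; "tau": joint torques, N m; "eef_pos": TCP position; "ee_rot": TCP orientation; "force": force on the tool from outside, world axes, zero at the start; "wrist_torque": the same for the moment, N m; "grip_width": opening from 0.0 (shut) to 1.0 (fully open).
Only numpy, scipy, OpenCV 4.12 (cv2) and the standard library are available. Lean on these libraries where they do the work, as an engineer would, in place of code of your own. Each camera call takes 0.05 s, during which the arm holds its last target.

### The job

Lay out the finished order for the customer: set the dark wooden plinth block on the banding wheel, centred in the scribed square and squared up with it, stand the brass bell on the middle of the plinth, stand the brass cup opposite them in the scribed circle, and stand the brass candlestick on the middle of the display board, midway between the bowl and the box that are already there. The wheel runs freely: do not turn it from where it stands, leave the bowl and the box where they are, and keep the four pieces you place upright all along.

Things in the scene. Friction and masses are not known exactly. Their poses are not given: they have to be found in the camera images.
- plinth: dark wooden block, loose, 52 x 52 mm square and 34 mm high; origin at the centre of its underside, x and y along its sides, z up. The only plain square block among the loose pieces.
- bell: brass hand bell, solid, loose, standing mouth down, 85 mm high: round foot 48 mm across, body narrowing to 20 mm at 46 mm, and an upright round handle 18 mm in diameter from 50 to 85 mm above the foot (grasp it there); origin at the centre of the underside, z up
- cup: plain straight-sided brass cup, open at the top, loose, 54 mm outer diameter, 55 mm high, wall 4 mm; origin at the centre of the underside, z up. (The other low round thing near it, a closed aluminium tin with a lid, stays where it is and is not part of the job.)
- candlestick: brass candlestick, solid, loose, 112 mm high: round foot 60 mm across and 6 mm thick, stem 16 mm in diameter, and a round head 34 mm in diameter from 88 to 112 mm above the foot (grasp it there); origin at the centre of the underside, z up
- wheel: grey round disc of the banding wheel (turntable), 230 mm across, its top 40 mm above the table, turning almost without friction about its vertical axis; origin at the centre of the disc's underside (25 mm above the table, disc 15 mm thick), z up, x towards the square mark. Its start angle is arbitrary.
- square_mark: white square outline, 62 mm over its outside, scribed on top of the wheel with its centre 70 mm from the wheel's axis; origin at its centre on the wheel's top face, x away from the wheel's axis, y along the rim, z up; it turns with the wheel
- circle_mark: white circle outline, 70 mm over its outside, scribed on top of the wheel directly opposite the square, its centre 70 mm from the wheel's axis; origin at its centre on the wheel's top face, axes parallel to those of the square mark
- board: fixed pale wooden display board lying flat, 290 mm (x) by 110 mm (y), 15 mm thick; origin at the centre of its underside on the table, so the spot for the candlestick is 15 mm above the origin
- bowl: round brass bowl, loose, 84 mm across and 35 mm high, standing on the board with its centre 98 mm from the board's middle, towards one end; origin at the centre of its underside
- box: lidded wooden box, loose, 64 x 74 mm and 44 mm high with an 8 mm brass knob on top, standing on the board 98 mm from its middle, towards the end opposite to the bowl; origin at the centre of its underside
Things that resemble listed ones, but are neither listed nor needed, are in the scene too. Leave any red look-alike of the bell alone. What is shaped like the plinth but red is not meant.

How it is judged:
By the outcome, as a careful person would: the job done as asked, in the order asked, and still so for the second after the job is handed in, with the robot touching nothing.
It also fails if it takes over 99 s, if anything falls off the work surface, if the arm or the gripper's body presses on something with over 40 N, if the wrist force passes 120 N, or if a joint passes its speed limit or range.

## Working session

There is one attempt and no reset: what is moved stays moved. The work goes in short steps, Python scripts to look and compute and a tool call to move; the robot and the scene stay as the last step left them, time stands still between calls to the robot, and variables do not carry over. Pictures are saved under pics/ and viewed, and the job is handed in when it is done.

Besides the shell and the picture viewer there is one more tool, called after ">>>" in YAML: its name, and indented under it one key for each argument. carry_out: Moves the arm, as the interface text tells. Its arguments: {"type":"object","properties":{"plan":{"type":"array"},"grip_force":{"type":"number"}},"required":["plan"]}

```bash
ls; mkdir -p pics; cat > h.py <<'E'
import numpy as np, cv2
from rig import ctrl
def grab(n):
    d=ctrl.capture(n); np.savez('%s.npz'%n,**{k:v for k,v in d.items()}); return d
def pts(d):
    z=d['range_z'].astype(float); h,w=z.shape
    u,v=np.meshgrid(np.arange(w),np.arange(h))
    P=np.stack([(u-d['cx'])/d['fx']*z,-(v-d['cy'])/d['fy']*z,-z,np.ones_like(z)],-1)
    W=P@np.array(d['cam_to_world']).T
    W=W[...,:3]; W[z==0]=np.nan
    return W
E
python3 - <<'E'
from h import *
print(ctrl.sense())
for n in('side','top'):
    d=grab(n); cv2.imwrite(f'pics/{n}0.png',d['color']); print(n,d.keys(),d['fx'],d['fy'],d['cx'],d['cy'],np.round(d['cam_to_world'],3),(d['range_z']>0).mean())
E
```

```text
pics
{'time_s': 0.0, 'joints': array([ 1.09359715e+00,  3.13481241e-01,  1.49844796e+00,  4.14275198e-05,
        1.33103694e+00, -2.23411152e-01]), 'dq': array([ 0.00030667, -0.00053511, -0.00017572,  0.00034423, -0.00171448,
        0.0003539 ]), 'tau': array([ 3.67864459e-04, -4.12269223e+01, -2.59751612e+01, -1.49743082e-04,
        4.07927277e-03, -1.37840561e-05]), 'eef_pos': array([131.69446553, 507.93815542, 230.71500872]), 'ee_rot': array([-2.54577061e-04,  1.26558607e-01,  9.91958894e-01, -6.38135638e-04]), 'force': array([-0.60244084, -0.69775665,  0.83121978]), 'wrist_torque': array([ 0.02011936, -0.00059681, -0.04865988]), 'grip_width': 1.0009542608684863}
side dict_keys(['color', 'range_z', 'fx', 'fy', 'cx', 'cy', 'cam_to_world']) 370.8367629858157 370.8367629858157 316.90395161138525 201.03365842069758 [[-9.66000e-01  2.03000e-01 -1.58000e-01  3.84540e+02]
 [-2.57000e-01 -7.38000e-01  6.24000e-01  5.31975e+02]
 [ 1.00000e-02  6.44000e-01  7.65000e-01  7.26914e+02]
 [ 0.00000e+00  0.00000e+00  0.00000e+00  1.00000e+00]] 0.99605859375
top dict_keys(['color', 'range_z', 'fx', 'fy', 'cx', 'cy', 'cam_to_world']) 369.6304744325093 369.6304744325093 323.854678989519 202.557683380147 [[-4.00000e-03  9.85000e-01 -1.71000e-01  4.06351e+02]
 [-1.00000e+00 -2.00000e-03  1.10000e-02  1.34540e+01]
 [ 1.00000e-02  1.71000e-01  9.85000e-01  8.66219e+02]
 [ 0.00000e+00  0.00000e+00  0.00000e+00  1.00000e+00]] 0.99595703125
```

View pics/side0.png

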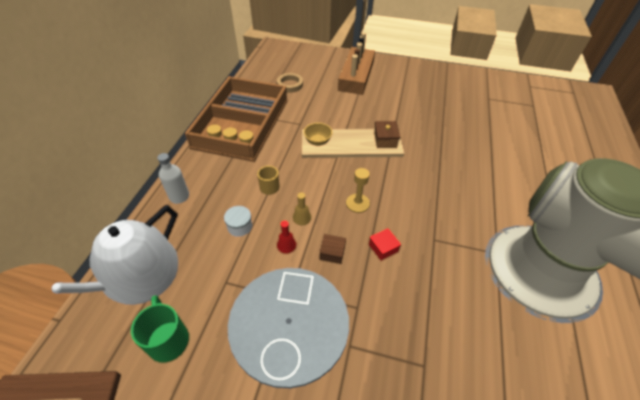

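View pics/top0.png

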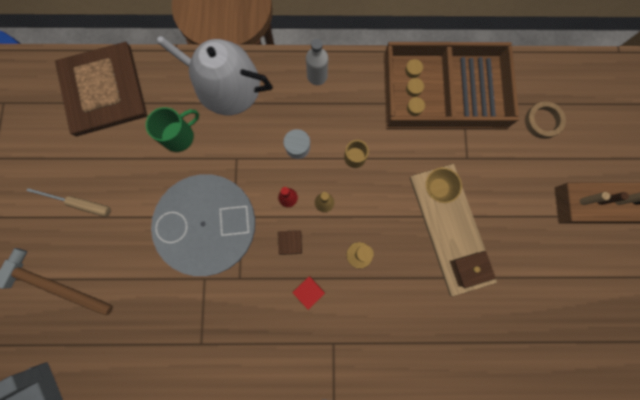

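The side view shows the wheel at about (289,325), with the square at (296,288) and the circle at (281,358). The dark block is at (333,248) and a red block at (384,243). The brass bell is at (302,210) and a red bell at (286,238). The cup is at (268,180), the tin at (238,220), the candlestick at (358,190) and the board at (352,142). The top view matches: wheel (203,225), block (290,243), bell (325,201), cup (357,153), candlestick (360,255) and board (454,230).

```bash
python3 - <<'E'
from h import *
D={n:dict(np.load(n+'.npz')) for n in('top','side')}
W={n:pts(D[n]) for n in D}
pix={'top':dict(wheel=(203,235),table=(260,300),plinth=(290,242),bell=(325,195),cup=(357,145),cand=(364,255),board=(454,230),bowl=(444,185),box=(472,270),redbell=(288,193)),
'side':dict(wheel=(289,335),table=(400,300),plinth=(335,242),bell=(301,198),cup=(262,172),cand=(361,175),board=(352,142),bowl=(318,133),box=(386,130))}
for n in pix:
  for k,(u,v) in pix[n].items(): print(n,k,W[n][v,u].round(1))
# crops
t=D['top']['color'][120:300,140:500]; cv2.imwrite('pics/tc.png',cv2.resize(t,None,fx=2.2,fy=2.2,interpolation=cv2.INTER_CUBIC))
t=D['side']['color'][110:390,220:420]; cv2.imwrite('pics/sc.png',cv2.resize(t,None,fx=2.1,fy=2.1,interpolation=cv2.INTER_CUBIC))
hm=np.clip(W['top'][120:300,140:500,2]*2,0,255).astype(np.uint8);cv2.imwrite('pics/th.png',cv2.resize(hm,None,fx=2.2,fy=2.2,interpolation=cv2.INTER_NEAREST))
E
```

```text
top wheel [476.9 273.9  39.5]
top table [332.5 149.4   2. ]
top plinth [461.1  80.4  34.7]
top bell [558.6   2.2  84.1]
top cup [690.6 -75.1  26.1]
top cand [429.3 -75.7 112.6]
top board [ 489.1 -297.8   13.3]
top bowl [ 594.8 -279.1   18.4]
top box [ 398.1 -314.5   59.2]
top redbell [565.2  82.9  73.4]
side wheel [493.2 299.   40.1]
side table [297.4 155.    0.8]
side plinth [458.2  71.5  34.3]
side bell [554.2  10.2  86.8]
side cup [688.4 -84.8  41.5]
side cand [434.  -73.9 111. ]
side board [ 491.1 -291.5   16. ]
side bowl [ 593.3 -292.    26.4]
side box [ 402.4 -315.6   60.5]<stdin>:11: RuntimeWarning: invalid value encountered in cast
```

View pics/tc.png

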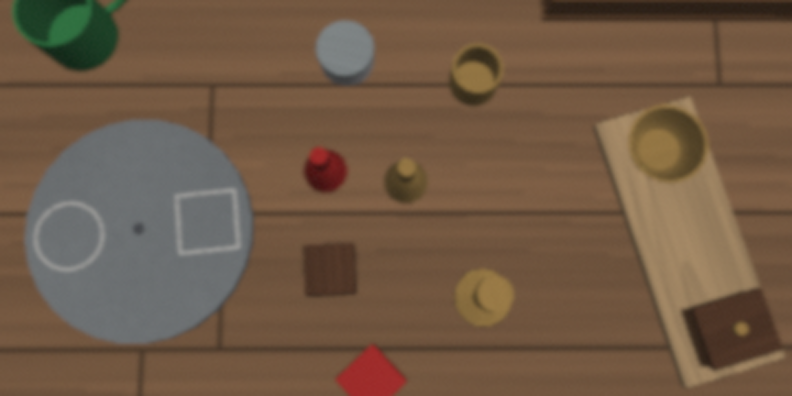

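View pics/sc.png

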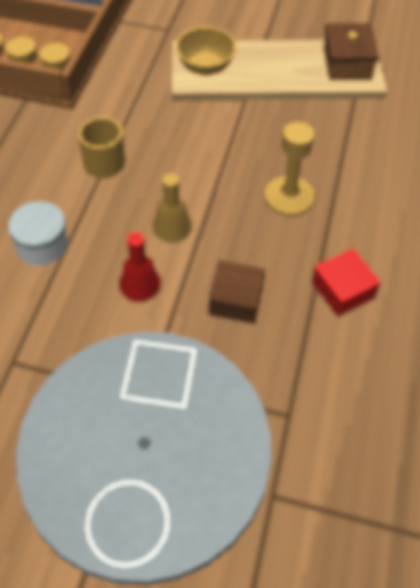

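View pics/th.png

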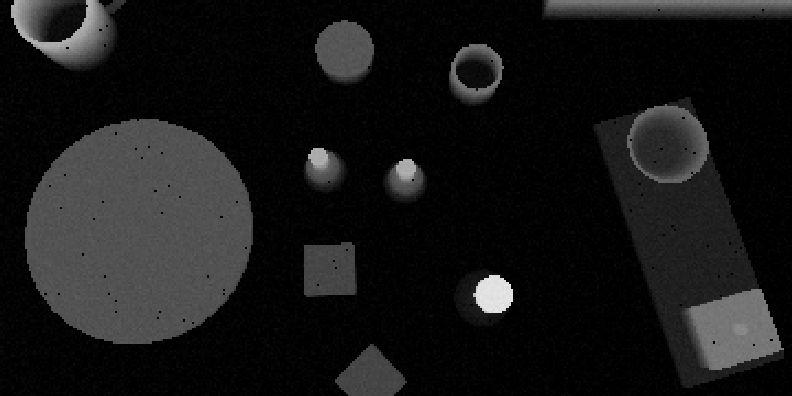

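```bash
cat > meas.py <<'E'
from h import *
import sys
def face(Wn,c,r,z,dz=4):
    m=(np.hypot(Wn[...,0]-c[0],Wn[...,1]-c[1])<r)&(abs(Wn[...,2]-z)<dz)
    return Wn[m]
def rect(p):
    (c,s,a)=cv2.minAreaRect(p[:,:2].astype(np.float32)); return np.round(c,1),np.round(s,1),round(a,1)
def marks(d,Wn):
    img=d['color'].astype(int); wh=(img.min(-1))
    onw=(np.hypot(Wn[...,0]-WC[0],Wn[...,1]-WC[1])<108)&(abs(Wn[...,2]-40)<6)
    med=np.median(wh[onw]); hi=wh[onw].max()
    w=np.clip((wh-med-0.3*(hi-med))/(hi-med),0,1)*onw
    return w
WC=(495,283)
def squaremark(d,Wn,verbose=True):
    w=marks(d,Wn); out={}
    n,l=cv2.connectedComponents((w>0).astype(np.uint8),connectivity=8)
    for i in range(1,n):
        m=l==i
        if m.sum()<30: continue
        # ray with z=40 plane
        v,u=np.nonzero(m); M=d['cam_to_world']; 
        r=np.stack([(u-d['cx'])/d['fx'],-(v-d['cy'])/d['fy'],-np.ones(len(u))],-1)@M[:3,:3].T
        t=(40-M[2,3])/r[:,2]; P=M[:3,3]+r*t[:,None]
        ww=w[m]; c=(P*ww[:,None]).sum(0)/ww.sum()
        print('mark',m.sum(),'cent',c.round(1),'rect',rect(P))
if __name__=='__main__':
  for n in('top','side'):
    d=grab(n) if len(sys.argv)>1 else dict(np.load(n+'.npz')); Wn=pts(d); print('==',n)
    squaremark(d,Wn)
    p=face(Wn,WC,125,40,5); print('wheel circ',np.round(cv2.minEnclosingCircle(p[:,:2].astype(np.float32))[0],1),cv2.minEnclosingCircle(p[:,:2].astype(np.float32))[1],np.median(p[:,2]))
    for k,c,r,z in(('plinth',(461,76),45,34),('bell',(556,6),30,85),('cand',(432,-75),30,112),('cup',(690,-75),40,55),('bowl',(594,-285),55,35),('box',(400,-315),60,44),('board',(490,-295),165,15)):
        p=face(Wn,c,r,z,5 if k!='board' else 4)
        if len(p)<5: print(k,'none'); continue
        print(k,len(p),'mean',p.mean(0).round(1),'medz',np.median(p[:,2]).round(1),'circ',np.round(cv2.minEnclosingCircle(p[:,:2].astype(np.float32))[0],1),round(cv2.minEnclosingCircle(p[:,:2].astype(np.float32))[1],1),'rect',rect(p))
E
python3 meas.py
```

```text
== top
mark 277 cent [506.3 212.5  40. ] rect (array([509.5, 208.3]), array([66.5, 63. ]), 5.2)
mark 312 cent [494.  345.9  40. ] rect (array([495.2, 346. ]), array([72.7, 71.2]), 3.4)
wheel circ [502.1 276.9] 115.33634185791016 41.13927032449794
plinth 530 mean [461.3  82.5  34.9] medz 34.8 circ [461.2  82.8] 35.0 rect (array([461.5,  82.6]), array([52.9, 49.7]), 1.1)
bell 56 mean [557.    4.2  85.7] medz 85.5 circ [557.    4.2] 8.9 rect (array([557.2,   4.4]), array([15.5, 17.3]), 3.6)
cand 226 mean [433.1 -76.  112.7] medz 112.7 circ [433.1 -76. ] 16.9 rect (array([432.8, -76.4]), array([32.6, 31.9]), 45.0)
cup 82 mean [679.7 -72.9  55.1] medz 55.4 circ [668.2 -70.4] 26.5 rect (array([676.3, -71.7]), array([52.3, 35.1]), 77.8)
bowl 167 mean [ 596.9 -277.3   35.1] medz 35.2 circ [ 588.9 -266.3] 34.8 rect (array([ 590. , -267.9]), array([67.8, 64.8]), 22.1)
box 24 mean [ 391.2 -286.6   42.7] medz 42.6 circ [ 391.8 -286.1] 26.9 rect (array([ 391.9, -286.5]), array([53.8,  1.8]), 15.2)
board 3742 mean [ 491.4 -285.    15.5] medz 15.5 circ [ 494.5 -292.5] 153.6 rect (array([ 494.2, -29
[... 474 characters left out ...]
9 rect (array([557.7,   2.6]), array([16.1, 18.7]), 15.7)
cand 142 mean [433.6 -75.4 112.5] medz 112.7 circ [433.7 -77.7] 17.7 rect (array([433.9, -76.3]), array([33.3, 32.2]), 19.9)
cup 85 mean [677.5 -74.3  54.5] medz 54.6 circ [670.4 -71.4] 27.5 rect (array([675.3, -72.4]), array([54.7, 37.2]), 78.1)
bowl 126 mean [ 591.7 -277.    34.9] medz 34.6 circ [ 588.2 -268.5] 38.7 rect (array([ 589.1, -268.8]), array([66.1, 74.3]), 13.6)
box 57 mean [ 397.4 -292.3   43.3] medz 43.1 circ [ 401.4 -320. ] 43.5 rect (array([ 412.1, -301.7]), array([44.3, 87. ]), 59.8)
board 1725 mean [ 497.8 -278.1   15.8] medz 15.9 circ [ 495.3 -292. ] 153.3 rect (array([ 495.1, -293.8]), array([289.5, 114.6]), 16.4)
```

```bash
sed -i "s/WC=(495,283)/WC=(502.5,276.5)/; s/'cup',(690,-75),40/'cup',(669,-71),40/; s/'bowl',(594,-285),55,35/'bowl',(588,-268),60,50/; s/'box',(400,-315),60,44/'box',(400,-320),60,59/" meas.py; python3 meas.py | grep -E "==|mark|wheel|cup|bowl|box"
```

```text
== top
mark 335 cent [508.5 206.2  40. ] rect (array([509.7, 206.7]), array([66.6, 66.4]), 5.8)
mark 312 cent [494.  345.9  40. ] rect (array([495.2, 346. ]), array([72.7, 71.2]), 3.4)
wheel circ [502.1 276.9] 115.33634185791016 41.13927032449794
cup 140 mean [666.6 -70.2  55.2] medz 55.4 circ [667.3 -70.3] 27.0 rect (array([667.2, -69.9]), array([52.7, 52.2]), 41.4)
bowl 258 mean [ 591.  -271.2   49.5] medz 49.6 circ [ 588.5 -265.9] 41.9 rect (array([ 588. , -265.2]), array([81.5, 81.9]), 33.8)
box 1002 mean [ 400.2 -319.    59.3] medz 59.3 circ [ 400.2 -319.9] 47.2 rect (array([ 400.3, -320.1]), array([64.1, 73.7]), 16.2)
== side
mark 385 cent [508.6 205.4  40. ] rect (array([510.2, 202.9]), array([66.5, 66.9]), 5.7)
mark 485 cent [493.8 343.6  40. ] rect (array([495.3, 342.6]), array([73.5, 72.1]), 15.1)
wheel circ [503.1 274.3] 115.18610382080078 40.872294400157216
cup 129 mean [667.9 -70.2  54.4] medz 54.6 circ [666.8 -71.3] 28.2 rect (array([667.9, -70.4]), array([53.5, 52.4]), 70.1)
bowl 161 mean [ 590.9 -271.9   49.4] medz 49.7 circ [ 587.5 -267.3] 43.3 rect (array([ 589.1, -267.5]), array([82.5, 81.3]), 35.9)
box 398 mean [ 401.4 -317.9   59.9] medz 60.0 circ [ 402.3 -322.8] 49.6 rect (array([ 401.9, -321.8]), array([64. , 78.7]), 16.6)
```

```bash
cat > go.py <<'E'
from h import *
from scipy.spatial.transform import Rotation as R
import sys
def go(x,y,z,n=1,h=None):
    s=ctrl.sense(); q=s['ee_rot']; r=R.from_quat([q[1],q[2],q[3],q[0]])
    if h is None: Rm=r.as_matrix()
    else:
        a=np.radians(h); Rm=np.array([[-np.sin(a),np.cos(a),0],[np.cos(a),np.sin(a),0],[0,0,-1]]).T
        Rm=np.stack([[-np.sin(a),np.cos(a),0],[np.cos(a),np.sin(a),0],[0,0,-1]],1)
        print('turn units',(r.inv()*R.from_matrix(Rm)).as_rotvec(degrees=True).round(2)/6)
    d=Rm.T@(np.array([x,y,z])-s['eef_pos']); m=r.as_matrix()
    print('t',round(s['time_s'],2),'pos',s['eef_pos'].round(1),'head',np.degrees(np.arctan2(m[1,1],m[0,1])).round(2),'tool z',m[:,2].round(4),'f',s['force'].round(1),'g',round(s['grip_width'],3))
    print('shift',d.round(1),'per row',(d/n).round(2))
a=[None if v=='-' else float(v) for v in sys.argv[1:]]
if __name__=='__main__': go(*a[:3],*( [int(a[3])] if len(a)>3 else []),**({'h':a[4]} if len(a)>4 else {}))
E
python3 go.py 461.7 82.5 130 16 91.15
```

```text
turn units [-0.01       -0.00333333 -2.615     ]
t 0.1 pos [131.7 508.  230.8] head 75.46 tool z [-5.e-04 -1.e-03 -1.e+00] f [ 0.7  0.6 -0. ] g 0.999
shift [-321.4 -432.   100.8] per row [-20.09 -27.     6.3 ]
```

>>> carry_out:
  plan:
    - [85, [0, 0, 0], [0, 0, -0.87]]
    - [85, [0, 0, 0], [0, 0, -0.87]]
    - [85, [0, 0, 0], [0, 0, -0.87]]
    - [85, [-10, -14, 0], [0, 0, 0]]
    - [85, [-21, -28, 7], [0, 0, 0]]
    - [85, [-21, -28, 7], [0, 0, 0]]
    - [85, [-21, -28, 7], [0, 0, 0]]
    - [85, [-21, -28, 7], [0, 0, 0]]
    - [85, [-21, -28, 7], [0, 0, 0]]
    - [85, [-21, -28, 7], [0, 0, 0]]
    - [85, [-21, -28, 7], [0, 0, 0]]
    - [85, [-21, -28, 7], [0, 0, 0]]
    - [85, [-21, -28, 7], [0, 0, 0]]
    - [85, [-21, -28, 7], [0, 0, 0]]
    - [85, [-21, -28, 7], [0, 0, 0]]
    - [85, [-21, -28, 7], [0, 0, 0]]
    - [85, [-21, -28, 7], [0, 0, 0]]
    - [85, [-21, -28, 7], [0, 0, 0]]
    - [85, [-17, -26, 0], [0, 0, 0]]
    - [85, [0, 0, 0], [0, 0, 0]]
  grip_force: 40

```text
time_s: 1.77
eef_pos: [463.5, 78.7, 132.7]
ee_rot: [0.0, -0.008, 1.0, -0.0]
force: [0.1, 0.8, -1.1]
grip_width: 0.995
```

```bash
python3 go.py 461.7 82.5 4 6 91.15; python3 - <<'E'
from h import *
for n in('side','top'):
    d=grab(n); cv2.imwrite(f'pics/{n}1.png',d['color'])
E
```

```text
turn units [-0.00833333  0.00333333 -0.045     ]
t 1.77 pos [463.5  78.7 132.7] head 90.88 tool z [ 3.e-04 -9.e-04 -1.e+00] f [ 0.1  0.8 -1.1] g 0.995
shift [  1.8   3.8 128.7] per row [ 0.29  0.63 21.46]
```

View pics/side1.png

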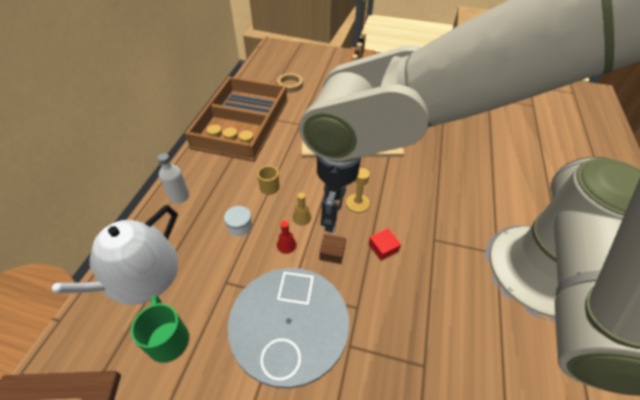

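View pics/top1.png

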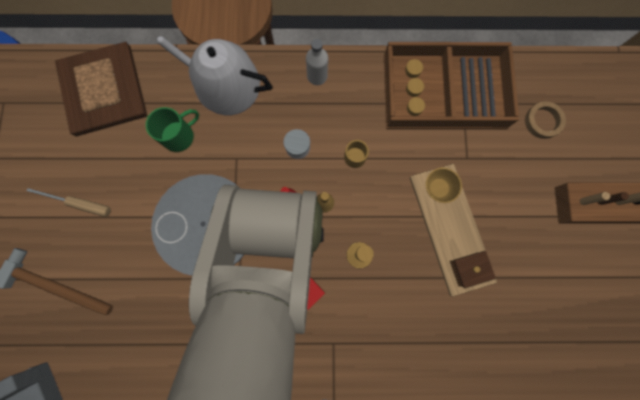

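The side view shows the gripper over the dark block, with the fingers at about (330,215) and the block at (333,248). The arm covers the block in the top view. The crop already confirmed the target: the dark square block, with the red one at (384,243) left alone. Going down now.

>>> carry_out:
  plan:
    - [85, [0.9, 1.9, 20], [0, 0, -0.04]]
    - [85, [0.9, 1.9, 25], [0, 0, 0]]
    - [85, [0, 0, 25], [0, 0, 0]]
    - [85, [0, 0, 25], [0, 0, 0]]
    - [85, [0, 0, 20], [0, 0, 0]]
    - [85, [0, 0, 12], [0, 0, 0]]
    - [85, [0, 0, 3], [0, 0, 0]]
    - [85, [0, 0, 0], [0, 0, 0]]

```text
time_s: 2.53
eef_pos: [458.5, 87.1, 3.0]
ee_rot: [-0.001, -0.012, 1.0, 0.0]
force: [-0.1, -0.7, 0.2]
grip_width: 0.996
```

```bash
python3 go.py 461.7 82.5 2 1 91.15; python3 - <<'E'
from h import *
d=grab('side'); cv2.imwrite('pics/side2.png',cv2.resize(d['color'][180:300,270:420],None,fx=4,fy=4,interpolation=cv2.INTER_CUBIC))
E
```

```text
turn units [ 0.00166667 -0.015       0.04666667]
t 2.53 pos [458.5  87.1   3. ] head 91.43 tool z [-1.5e-03  2.0e-04 -1.0e+00] f [-0.1 -0.7  0.2] g 0.996
shift [-3.1 -4.7  1. ] per row [-3.09 -4.68  1.  ]
```

View pics/side2.png

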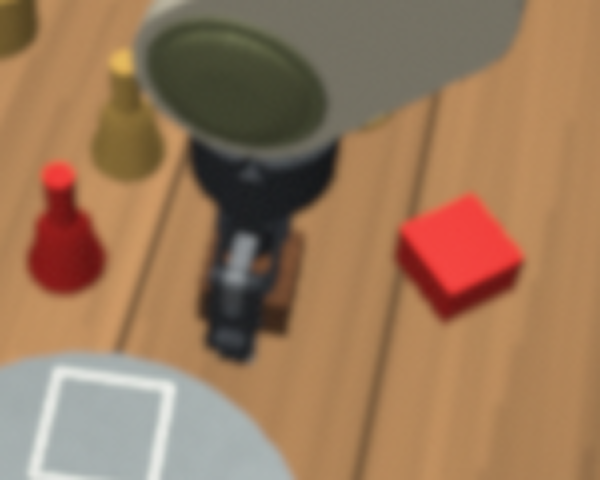

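The crop shows the jaws straddling the dark block at about (240,290), with one finger in front at (230,340). The last reading was taken before the arm had settled, so I'll correct by the residual and let it settle.

>>> carry_out:
  plan:
    - [85, [-3, -4.6, 1], [0, 0, 0.04]]
    - [85, [0, 0, 0], [0, 0, 0]]
    - [85, [0, 0, 0], [0, 0, 0]]
    - [85, [0, 0, 0], [0, 0, 0]]

```text
time_s: 2.92
eef_pos: [462.7, 81.7, 2.7]
ee_rot: [0.0, -0.01, 1.0, -0.0]
force: [0.8, 1.1, 0.1]
grip_width: 0.996
```

```bash
python3 go.py 461.7 82.5 2 1 91.15
```

```text
turn units [-0.          0.00833333 -0.00666667]
t 2.92 pos [462.7  81.7   2.7] head 91.11 tool z [ 8.e-04 -0.e+00 -1.e+00] f [0.8 1.1 0.1] g 0.996
shift [1.  0.8 0.7] per row [0.96 0.83 0.75]
```

>>> carry_out:
  plan:
    - [45, [0.5, 0.5, 0], [0, 0, 0]]
    - [45, [0, 0, 0], [0, 0, 0]]
    - [40, [0, 0, 0], [0, 0, 0]]
    - [40, [0, 0, 0], [0, 0, 0]]
    - [40, [0, 0, 0], [0, 0, 0]]
    - [40, [0, 0, 0], [0, 0, 0]]
  grip_force: 40

```text
time_s: 3.42
eef_pos: [462.0, 82.3, 2.6]
ee_rot: [0.0, -0.01, 1.0, -0.0]
force: [-1.4, 0.1, 6.2]
grip_width: 0.607
```

```bash
python3 go.py 509.8 206.2 100 6 95.9
```

```text
turn units [-0.          0.00166667 -0.79666667]
t 3.42 pos [462.   82.3   2.6] head 91.12 tool z [ 3.e-04 -0.e+00 -1.e+00] f [-1.4  0.1  6.2] g 0.607
shift [-60.3 118.3 -97.4] per row [-10.05  19.72 -16.24]
```

Opening is 0.607, or 51.8 mm, so the block is held. Lifting, then moving it over the square.

>>> carry_out:
  plan:
    - [40, [0, 0, -5], [0, 0, 0]]
    - [40, [0, 0, -15], [0, 0, 0]]
    - [40, [0, 0, -22], [0, 0, 0]]
    - [40, [0, 0, -22], [0, 0, 0]]
    - [40, [0, 0, -13], [0, 0, -0.4]]
    - [40, [0, 0, 0], [0, 0, -0.4]]
    - [40, [-5, 10, 0], [0, 0, 0]]
    - [40, [-10, 20, 0], [0, 0, 0]]
    - [40, [-10, 20, 0], [0, 0, 0]]
    - [40, [-10, 20, 0], [0, 0, 0]]
    - [40, [-10, 20, 0], [0, 0, 0]]
    - [40, [-9, 17, 0], [0, 0, 0]]
    - [40, [-6, 11, 0], [0, 0, 0]]
    - [40, [0, 0, 0], [0, 0, 0]]
    - [40, [0, 0, 0], [0, 0, 0]]
    - [40, [0, 0, 0], [0, 0, 0]]

```text
time_s: 4.75
eef_pos: [508.9, 205.6, 78.8]
ee_rot: [-0.001, -0.051, 0.999, -0.0]
force: [0.6, -0.1, -1.2]
grip_width: 0.601
```

```bash
python3 go.py 509.8 206.2 60 1 95.9; python3 - <<'E'
from h import *
for n in ('side','top'):
    d=grab(n)
    c=d['color'][230:390,220:420] if n=='side' else d['color'][150:290,140:340]
    cv2.imwrite(f'pics/{n}3.png',cv2.resize(c,None,fx=3.5,fy=3.5,interpolation=cv2.INTER_CUBIC))
E
```

```text
turn units [-0.00166667 -0.01166667 -0.00333333]
t 4.75 pos [508.9 205.6  78.8] head 95.88 tool z [-1.2e-03 -3.0e-04 -1.0e+00] f [ 0.6 -0.1 -1.2] g 0.601
shift [-0.9  0.5 18.8] per row [-0.92  0.53 18.83]
```

View pics/side3.png

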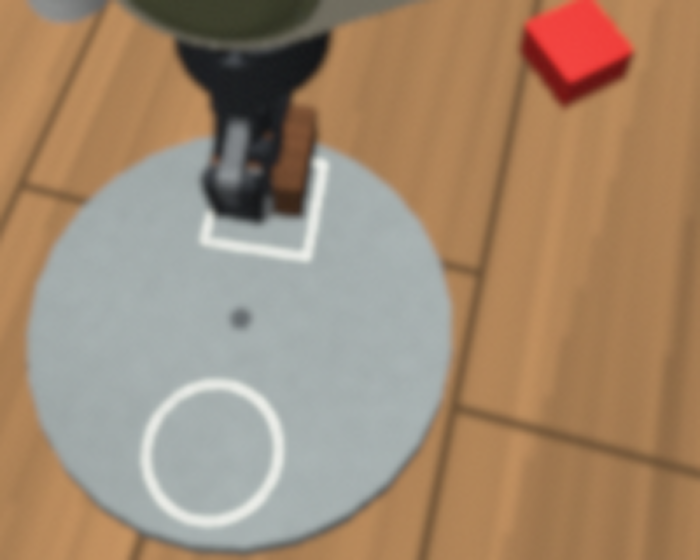

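View pics/top3.png

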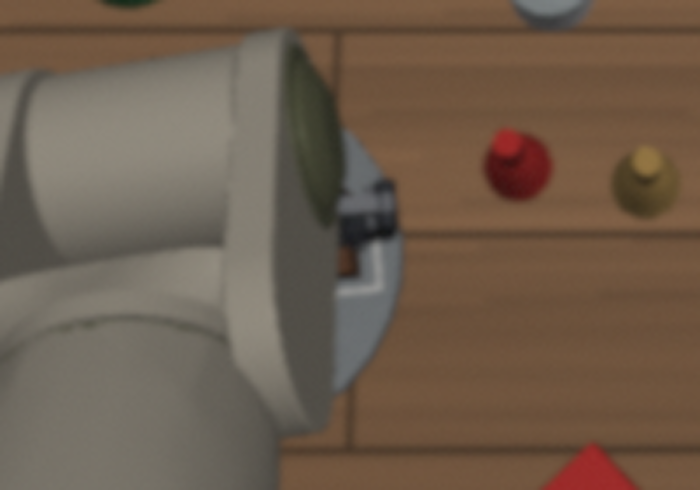

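The side crop shows the block at about (295,165), over the square's inner corner at (310,255), and still about 36 mm above the wheel. The top view is blocked by the arm. Lowering slowly.

>>> carry_out:
  plan:
    - [40, [-0.9, 0.5, 8], [0, 0, 0]]
    - [40, [0, 0, 12], [0, 0, 0]]
    - [40, [0, 0, 8], [0, 0, 0]]
    - [40, [0, 0, 4], [0, 0, 0]]
    - [40, [0, 0, 1.5], [0, 0, 0]]
    - [40, [0, 0, 0], [0, 0, 0]]
    - [40, [0, 0, 0], [0, 0, 0]]
    - [40, [0, 0, 0], [0, 0, 0]]

```text
time_s: 5.52
eef_pos: [510.5, 206.4, 46.2]
ee_rot: [0.0, -0.052, 0.999, 0.0]
force: [-0.5, -0.4, -0.1]
grip_width: 0.606
```

```bash
python3 go.py 509.8 206.2 42.6 1 95.9;  python3 - <<'E'
from h import *
d=grab('side')
c=d['color'][250:350,250:370] 
cv2.imwrite('pics/side4.png',cv2.resize(c,None,fx=5.5,fy=5.5,interpolation=cv2.INTER_CUBIC))
E
```

```text
turn units [0.         0.00833333 0.00333333]
t 5.52 pos [510.5 206.4  46.2] head 95.92 tool z [ 8.e-04  1.e-04 -1.e+00] f [-0.5 -0.4 -0.1] g 0.606
shift [ 0.8 -0.2  3.6] per row [ 0.77 -0.16  3.64]
```

View pics/side4.png

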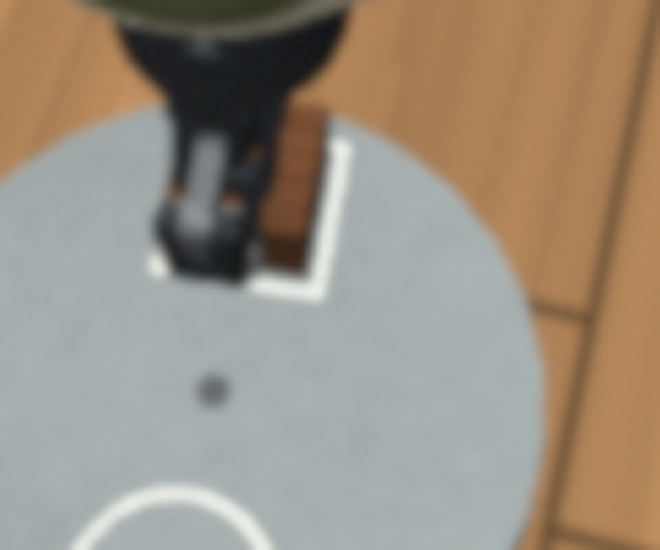

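The block sits inside the outline at about (310,270), with an even white margin on the two visible sides. Lowering the last bit while watching the force.

>>> carry_out:
  plan:
    - [40, [0.4, 0, 1.5], [0, 0, 0]]
    - [40, [0, 0, 1], [0, 0, 0]]
    - [40, [0, 0, 0.5], [0, 0, 0]]
    - [40, [0, 0, 0], [0, 0, 0]]
    - [40, [0, 0, 0], [0, 0, 0]]

```text
time_s: 5.98
eef_pos: [509.9, 206.3, 42.8]
ee_rot: [-0.0, -0.052, 0.999, -0.0]
force: [0.1, -0.0, -1.0]
grip_width: 0.601
```

>>> carry_out:
  plan:
    - [40, [0, 0, 0.4], [0, 0, 0]]
    - [40, [0, 0, 0], [0, 0, 0]]
    - [40, [0, 0, 0], [0, 0, 0]]

```text
time_s: 6.23
eef_pos: [510.1, 206.4, 42.6]
ee_rot: [0.0, -0.052, 0.999, 0.0]
force: [-0.8, 0.5, 1.9]
grip_width: 0.604
```

>>> carry_out:
  plan:
    - [56, [0, 0, 0.3], [0, 0, 0]]
    - [60, [0, 0, 0], [0, 0, 0]]
    - [70, [0, 0, 0], [0, 0, 0]]
    - [80, [0, 0, 0], [0, 0, 0]]
    - [85, [0, 0, 0], [0, 0, 0]]
    - [85, [0, 0, -8], [0, 0, 0]]
    - [85, [0, 0, -22], [0, 0, 0]]
    - [85, [0, 0, -30], [0, 0, 0]]
    - [85, [0, 0, -30], [0, 0, 0]]
    - [85, [0, 0, -20], [0, 0, 0]]
    - [85, [5, -20, 0], [0, 0, 0]]
    - [85, [5, -35, 0], [0, 0, 0]]
    - [85, [5, -35, 0], [0, 0, 0]]
    - [85, [5, -35, 0], [0, 0, 0]]
    - [85, [0, -35, 0], [0, 0, 0]]
    - [85, [0, -20, 0], [0, 0, 0]]
    - [85, [0, 0, 0], [0, 0, 0]]
    - [85, [0, 0, 0], [0, 0, 0]]

```text
time_s: 7.73
eef_pos: [508.6, 24.7, 152.6]
ee_rot: [0.0, -0.051, 0.999, 0.0]
force: [0.2, 0.8, 0.4]
grip_width: 0.991
```

```bash
python3 go.py 557.3 4 150 1 95.9; cat > m2.py <<'E'
from h import *
from meas import *
import sys
tag=sys.argv[1]
for n in ('side','top'):
    d=grab(n); Wn=pts(d); squaremark(d,Wn)
    p=face(Wn,(509.7,206.5),45,74,5)
    if len(p): print(n,'plinth',p.mean(0).round(1),rect(p))
    c=d['color'][240:390,220:370] if n=='side' else d['color'][150:290,140:340]
    cv2.imwrite(f'pics/{n}{tag}.png',cv2.resize(c,None,fx=4,fy=4,interpolation=cv2.INTER_CUBIC))
E
python3 m2.py 5
```

```text
turn units [ 0.     0.005 -0.015]
t 7.73 pos [508.6  24.7 152.6] head 95.81 tool z [ 5.e-04  1.e-04 -1.e+00] f [0.2 0.8 0.4] g 0.991
shift [-46.3 -25.6   2.6] per row [-46.29 -25.61   2.58]
mark 193 cent [496.5 217.1  40. ] rect (array([510.1, 204.7]), array([66.7, 63.4]), 5.9)
mark 494 cent [493.5 343.8  40. ] rect (array([495.3, 342.6]), array([73.5, 72.1]), 15.1)
side plinth [510.  207.8  74.6] (array([510.6, 206.3]), array([52.1, 52.4]), 7.1)
mark 331 cent [493.9 345.7  40. ] rect (array([495.2, 346.7]), array([73.9, 71.7]), 89.9)
mark 45 cent [478.7 219.2  40. ] rect (array([477.8, 219.4]), array([33.4,  6.7]), 89.8)
top plinth [510.5 209.2  75. ] (array([509.6, 207.6]), array([51.9, 51.6]), 6.2)
```

View pics/side5.png

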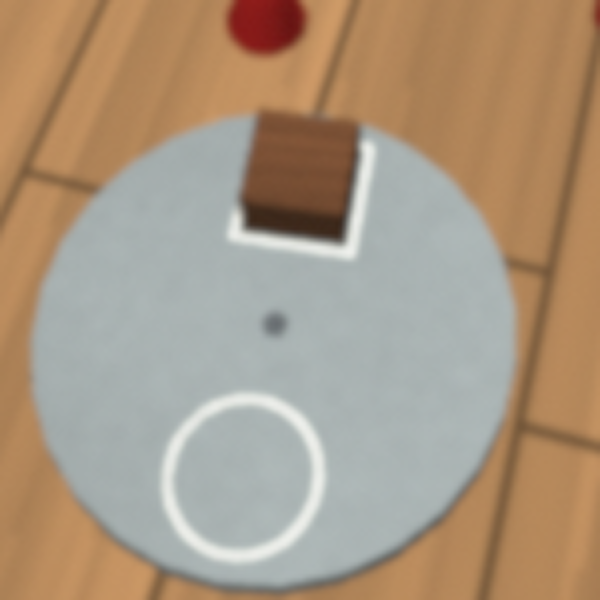

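View pics/top5.png

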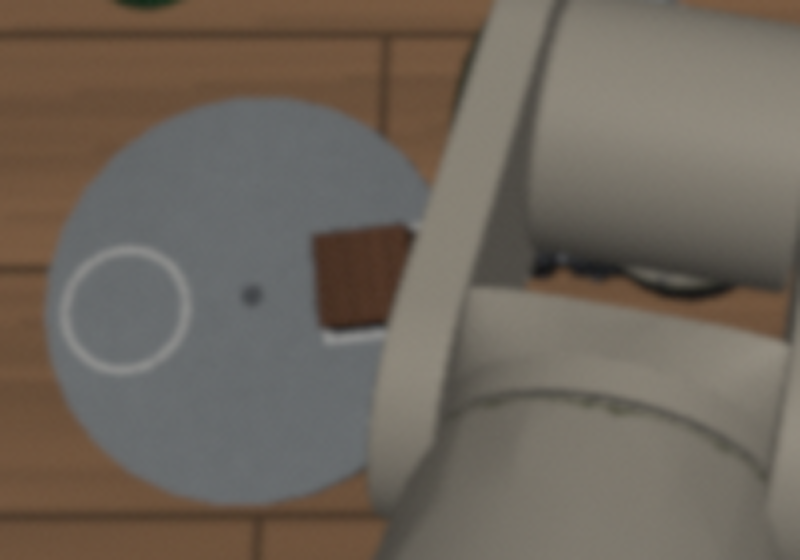

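```bash
cat > rectify.py <<'E'
from h import *
import sys
def plane(d,z,x0,x1,y0,y1,s=5):
    xs=np.arange(x0,x1,1/s); ys=np.arange(y0,y1,1/s)
    Y,X=np.meshgrid(ys,xs,indexing='ij')
    M=np.linalg.inv(d['cam_to_world']); P=np.stack([X,Y,np.full_like(X,z),np.ones_like(X)],-1)@M.T
    u=d['fx']*P[...,0]/-P[...,2]+d['cx']; v=-d['fy']*P[...,1]/-P[...,2]+d['cy']
    return cv2.remap(d['color'],u.astype(np.float32),v.astype(np.float32),cv2.INTER_CUBIC)
if __name__=='__main__':
    d=dict(np.load('side.npz'))
    im=plane(d,40,460,560,165,255,6)
    # local frame lines every 10mm
    for k in range(0,100,10): cv2.line(im,(k*6,0),(k*6,6),(0,0,255),1); cv2.line(im,(0,k*6),(6,k*6),(0,0,255),1)
    cv2.imwrite(sys.argv[1],im)
E
python3 rectify.py pics/rs5.png
```

```text
(no output)
```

View pics/rs5.png

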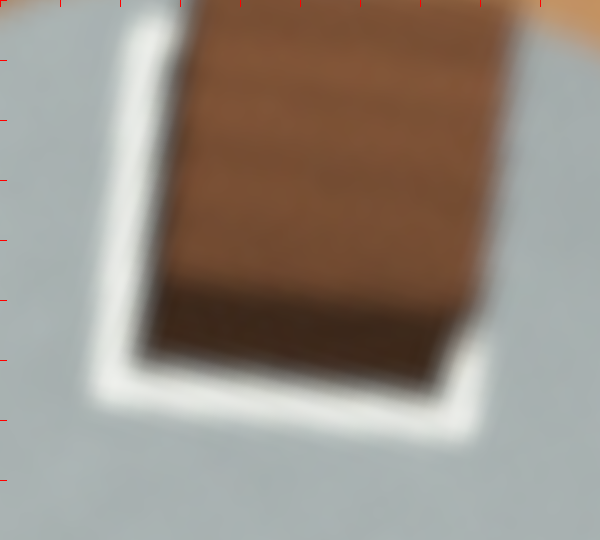

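On the rectified wheel plane, the block's base edge has the same margin, about 47 px to the outer line, on all three visible sides, and it is parallel to the square within about 1°. So the plinth is centred and square. Next is the brass bell at (405,180) in the top crop; the red one at (325,170) stays.

>>> carry_out:
  plan:
    - [85, [-16, -9, 0], [0, 0, 0]]
    - [85, [-20, -10, 0], [0, 0, 0]]
    - [85, [-10.3, -6.6, 0], [0, 0, 0]]
    - [85, [0, 0, 20], [0, 0, 0]]
    - [85, [0, 0, 25], [0, 0, 0]]
    - [85, [0, 0, 25], [0, 0, 0]]
    - [85, [0, 0, 20], [0, 0, 0]]
    - [85, [0, 0, 12], [0, 0, 0]]
    - [85, [0, 0, 0], [0, 0, 0]]
    - [85, [0, 0, 0], [0, 0, 0]]
    - [85, [0, 0, 0], [0, 0, 0]]

```text
time_s: 8.75
eef_pos: [557.8, 5.2, 51.2]
ee_rot: [0.001, -0.052, 0.999, -0.0]
force: [-0.0, -0.0, 0.3]
grip_width: 0.997
```

```bash
python3 go.py 557.3 4 49 1 95.9; python3 - <<'E'
from h import *
d=grab('side'); cv2.imwrite('pics/side6.png',cv2.resize(d['color'][150:270,240:390],None,fx=4,fy=4,interpolation=cv2.INTER_CUBIC))
E
```

```text
turn units [-0.005       0.015       0.01166667]
t 8.75 pos [557.8   5.2  51.2] head 95.97 tool z [ 1.6e-03 -3.0e-04 -1.0e+00] f [-0.  -0.   0.3] g 0.997
shift [ 0.6 -1.1  2.2] per row [ 0.62 -1.1   2.18]
```

View pics/side6.png

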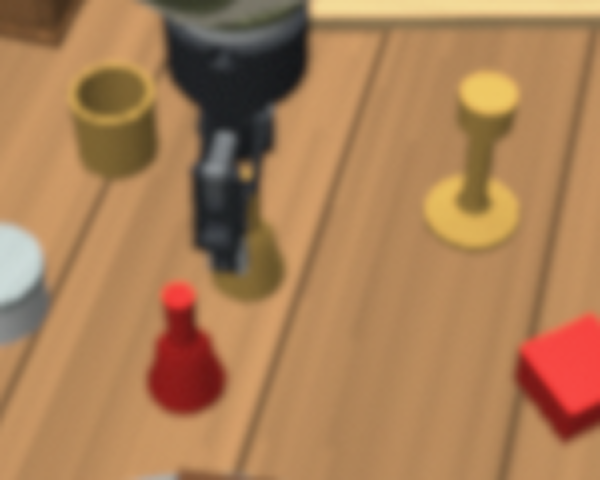

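The side crop shows the jaws around the brass bell's handle at (245,190). The red bell at (185,350) is untouched. Closing.

>>> carry_out:
  plan:
    - [60, [0.4, -0.6, 2], [0, 0, 0]]
    - [30, [0, 0, 0], [0, 0, 0]]
    - [5, [0, 0, 0], [0, 0, 0]]
    - [5, [0, 0, 0], [0, 0, 0]]
    - [5, [0, 0, 0], [0, 0, 0]]
    - [5, [0, 0, 0], [0, 0, 0]]
    - [5, [0, 0, 0], [0, 0, 0]]
    - [5, [0, 0, 0], [0, 0, 0]]
  grip_force: 40

```text
time_s: 9.47
eef_pos: [556.9, 3.9, 48.1]
ee_rot: [0.0, -0.052, 0.999, -0.0]
force: [0.3, -1.0, 0.5]
grip_width: 0.193
```

```bash
python3 go.py 510 206.4 145 1
```

```text
t 9.47 pos [556.9   3.9  48.1] head 95.91 tool z [ 1.e-04 -1.e-04 -1.e+00] f [ 0.3 -1.   0.5] g 0.193
shift [ 25.8 206.3 -96.9] per row [ 25.82 206.3  -96.9 ]
```

>>> carry_out:
  plan:
    - [5, [0, 0, -5], [0, 0, 0]]
    - [5, [0, 0, -15], [0, 0, 0]]
    - [5, [0, 0, -25], [0, 0, 0]]
    - [5, [0, 0, -25], [0, 0, 0]]
    - [5, [0, 0, -20], [0, 0, 0]]
    - [5, [0, 0, -10], [0, 0, 0]]
    - [5, [0, 0, -5], [0, 0, 0]]
    - [5, [1, 8, 0], [0, 0, 0]]
    - [5, [2.2, 18, 0], [0, 0, 0]]
    - [5, [3.2, 25, 0], [0, 0, 0]]
    - [5, [3.2, 26, 0], [0, 0, 0]]
    - [5, [3.2, 26, 0], [0, 0, 0]]
    - [5, [3.2, 26, 0], [0, 0, 0]]
    - [5, [3.2, 26, 0], [0, 0, 0]]
    - [5, [3.2, 24, 0], [0, 0, 0]]
    - [5, [2.2, 17, 0], [0, 0, 0]]
    - [5, [1.2, 10, 0], [0, 0, 0]]
    - [5, [0, 0, 0], [0, 0, 0]]
    - [5, [0, 0, 0], [0, 0, 0]]
    - [5, [0, 0, 0], [0, 0, 0]]

```text
time_s: 11.13
eef_pos: [510.1, 205.3, 152.6]
ee_rot: [-0.0, -0.051, 0.999, -0.0]
force: [0.2, -0.2, -2.1]
grip_width: 0.19
```

```bash
python3 go.py 510 206.4 125 1;  python3 - <<'E'
from h import *
d=grab('side'); cv2.imwrite('pics/side7.png',cv2.resize(d['color'][230:350,230:380],None,fx=4,fy=4,interpolation=cv2.INTER_CUBIC))
E
```

```text
t 11.13 pos [510.1 205.3 152.6] head 95.87 tool z [-7.e-04 -4.e-04 -1.e+00] f [ 0.2 -0.2 -2.1] g 0.19
shift [-0.   1.1 27.6] per row [-0.03  1.09 27.64]
```

View pics/side7.png

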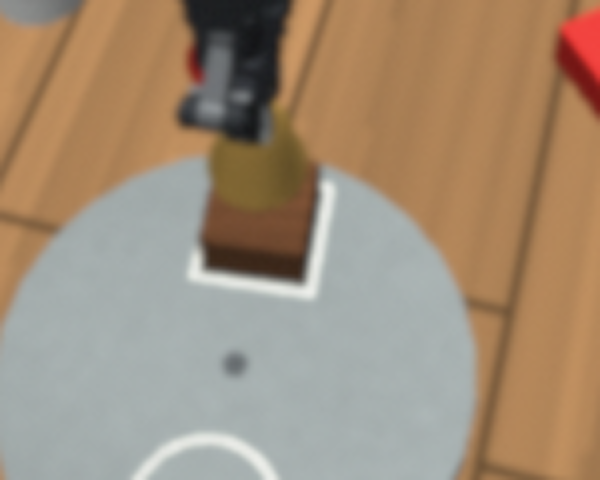

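The bell hangs upright above the plinth, at about (258,165) in the crop. Lowering.

>>> carry_out:
  plan:
    - [5, [0, 1, 6], [0, 0, 0]]
    - [5, [0, 0, 10], [0, 0, 0]]
    - [5, [0, 0, 7], [0, 0, 0]]
    - [5, [0, 0, 4], [0, 0, 0]]
    - [5, [0, 0, 1.5], [0, 0, 0]]
    - [5, [0, 0, 0], [0, 0, 0]]
    - [5, [0, 0, 0], [0, 0, 0]]
    - [5, [0, 0, 0], [0, 0, 0]]

```text
time_s: 11.85
eef_pos: [510.1, 207.2, 124.9]
ee_rot: [0.0, -0.052, 0.999, 0.0]
force: [0.1, -0.4, -2.4]
grip_width: 0.191
```

>>> carry_out:
  plan:
    - [5, [0, -0.6, 1.2], [0, 0, 0]]
    - [5, [0, 0, 0.8], [0, 0, 0]]
    - [5, [0, 0, 0.4], [0, 0, 0]]
    - [5, [0, 0, 0], [0, 0, 0]]
    - [5, [0, 0, 0], [0, 0, 0]]

```text
time_s: 12.27
eef_pos: [510.0, 206.6, 122.2]
ee_rot: [0.0, -0.052, 0.999, 0.0]
force: [-0.3, -0.3, -1.7]
grip_width: 0.192
```

>>> carry_out:
  plan:
    - [5, [0, 0, 0.5], [0, 0, 0]]
    - [5, [0, 0, 0], [0, 0, 0]]
    - [5, [0, 0, 0], [0, 0, 0]]

```text
time_s: 12.52
eef_pos: [510.2, 206.6, 122.1]
ee_rot: [0.0, -0.052, 0.999, 0.0]
force: [-0.1, -0.6, 2.8]
grip_width: 0.196
```

The force rose by 4.5 N, so the bell is standing. Release, back off upwards, and move clear towards the cup.

>>> carry_out:
  plan:
    - [22, [0, 0, 0], [0, 0, 0]]
    - [30, [0, 0, 0], [0, 0, 0]]
    - [45, [0, 0, 0], [0, 0, 0]]
    - [65, [0, 0, 0], [0, 0, 0]]
    - [85, [0, 0, 0], [0, 0, 0]]
    - [85, [0, 0, 0], [0, 0, 0]]
    - [85, [0, 0, -10], [0, 0, 0]]
    - [85, [0, 0, -25], [0, 0, 0]]
    - [85, [0, 0, -30], [0, 0, 0]]
    - [85, [0, 0, -15], [0, 0, 0]]
    - [85, [-10, -20, 0], [0, 0, 0]]
    - [85, [-20, -35, 0], [0, 0, 0]]
    - [85, [-20, -35, 0], [0, 0, 0]]
    - [85, [-20, -35, 0], [0, 0, 0]]
    - [85, [-20, -35, 0], [0, 0, 0]]
    - [85, [-20, -35, 0], [0, 0, 0]]
    - [85, [-10, -25, 0], [0, 0, 0]]
    - [85, [0, 0, 0], [0, 0, 0]]
    - [85, [0, 0, 0], [0, 0, 0]]

```text
time_s: 14.1
eef_pos: [652.2, -1.1, 201.8]
ee_rot: [-0.0, -0.051, 0.999, 0.0]
force: [-0.5, 0.1, -0.0]
grip_width: 0.992
```

```bash
python3 go.py 667.4 -70.5 100 1 95.9; python3 m2.py 8; python3 - <<'E'
from h import *; from meas import face,rect
for n in('side','top'):
    W=pts(dict(np.load(n+'.npz')))
    for z,r in((159,20),):
        p=face(W,(510,206),r,z,5); print(n,'bell top',len(p),p.mean(0).round(1) if len(p) else 0)
    for k,c,z in(('red',(563,82),85),('cup',(667,-70),55)):
        p=face(W,c,40,z,5); print(k,len(p),p.mean(0).round(1) if len(p) else 0)
E
```

```text
turn units [ 0.00166667 -0.00166667 -0.01666667]
t 14.1 pos [652.2  -1.1 201.8] head 95.8 tool z [-2.e-04  2.e-04 -1.e+00] f [-0.5  0.1 -0. ] g 0.992
shift [ -8.  -70.6 101.8] per row [ -7.96 -70.6  101.81]
mark 207 cent [497.  217.2  40. ] rect (array([510.5, 205. ]), array([67.3, 63.3]), 6.6)
mark 496 cent [493.7 343.7  40. ] rect (array([495.2, 342.6]), array([73.4, 72.1]), 15.1)
side plinth [506.4 217.4  74.5] (array([510.8, 207.1]), array([52.3, 52.1]), 7.9)
mark 320 cent [493.4 345.8  40. ] rect (array([494.7, 346.4]), array([72. , 74.7]), 46.8)
mark 38 cent [478.8 220.8  40. ] rect (array([477.8, 220.6]), array([31. ,  6.7]), 89.8)
top plinth [507.7 208.2  74.7] (array([510.2, 207.6]), array([52.5, 51.9]), 7.1)
side bell top 81 [510.3 206.8 159.5]
red 57 [569.1  90.6  85.1]
cup 131 [668.1 -70.6  54.2]
top bell top 74 [510.1 206.7 159.5]
red 0 0
cup 0 0
```

View pics/side8.png

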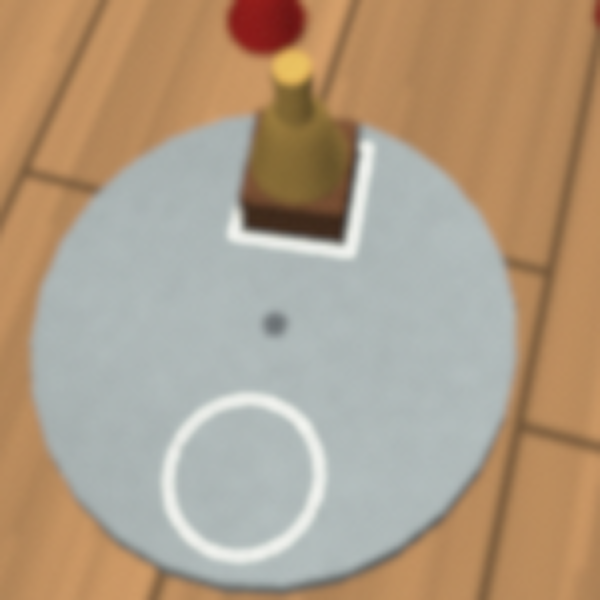

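View pics/top8.png

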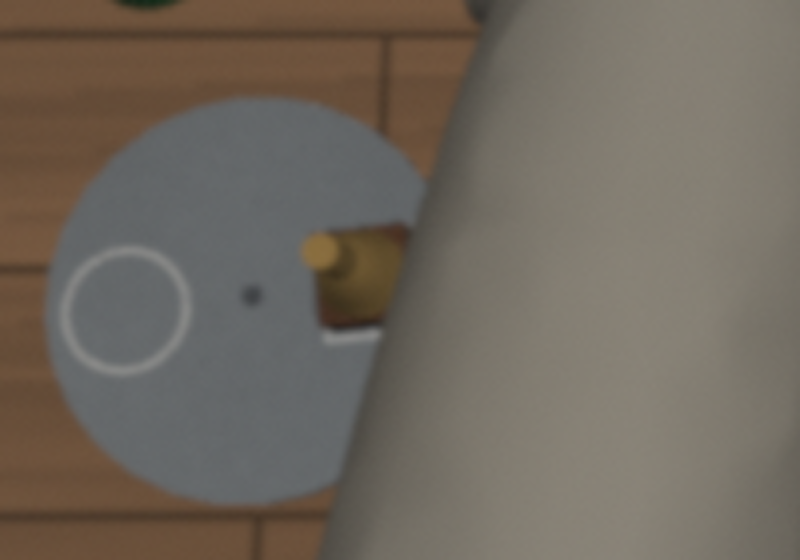

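Both views put the bell's top at (510.2, 206.8), z 159.5, so it is upright on the middle of the plinth. The wheel hasn't moved. Before going low I'll check how far the wrist body hangs below.

```bash
python3 - <<'E'
from h import *
s=ctrl.sense(); print(s['joints'].round(3))
for n in('side','top'):
    W=pts(dict(np.load(n+'.npz'))); T=s['eef_pos']
    m=(W[...,2]>165)
    # radial coordinate along arm
    q=s['joints'][0]; r=W[...,0]*np.cos(q)+W[...,1]*np.sin(q); l=-W[...,0]*np.sin(q)+W[...,1]*np.cos(q)
    for r0 in range(300,800,40):
        k=m&(r>r0)&(r<=r0+40)&(abs(l)<200)
        if k.sum()>5: print(n,r0,k.sum(),'z',np.nanmin(W[...,2][k]).round(0),np.nanmax(W[...,2][k]).round(0),'l',np.nanmin(l[k]).round(0),np.nanmax(l[k]).round(0))
E
```

```text
[-0.178  0.619  1.11   0.     1.412 -1.853]
side 300 1044 z 489.0 584.0 l 146.0 199.0
side 340 2246 z 477.0 565.0 l 135.0 172.0
side 380 2145 z 457.0 557.0 l 131.0 171.0
side 420 1994 z 450.0 548.0 l 139.0 170.0
side 460 1795 z 442.0 540.0 l 140.0 169.0
side 500 2041 z 434.0 530.0 l 128.0 176.0
side 540 1779 z 425.0 520.0 l 125.0 176.0
side 580 2701 z 220.0 512.0 l 70.0 185.0
side 620 3336 z 216.0 508.0 l 40.0 188.0
side 660 522 z 216.0 501.0 l 74.0 184.0
top 300 10678 z 533.0 603.0 l 43.0 200.0
top 340 6963 z 528.0 591.0 l 62.0 169.0
top 380 5741 z 514.0 577.0 l 63.0 168.0
top 420 4753 z 498.0 566.0 l 63.0 168.0
top 460 3831 z 486.0 552.0 l 64.0 167.0
top 500 4126 z 464.0 538.0 l 57.0 176.0
top 540 2818 z 473.0 523.0 l 57.0 176.0
top 580 4440 z 392.0 514.0 l 48.0 176.0
top 620 3947 z 315.0 509.0 l 47.0 185.0
top 660 621 z 315.0 501.0 l 50.0 175.0
```

The forearm's underside stays more than 220 mm above the TCP, so it clears everything. Going to the cup at (667.4,-70.5). It is the open brass one at (475,75) in the top crop; the closed grey tin is at (345,50).

>>> carry_out:
  plan:
    - [85, [-1, -10, 0], [0, 0, 0]]
    - [85, [-2, -20, 10], [0, 0, 0]]
    - [85, [-2, -20, 20], [0, 0, 0]]
    - [85, [-2, -14, 25], [0, 0, 0]]
    - [85, [-1, -6.6, 25], [0, 0, 0]]
    - [85, [0, 0, 25], [0, 0, 0]]
    - [85, [0, 0, 25], [0, 0, 0]]
    - [85, [0, 0, 25], [0, 0, 0]]
    - [85, [0, 0, 20], [0, 0, 0]]
    - [85, [0, 0, 10], [0, 0, 0]]
    - [85, [0, 0, 5], [0, 0, 0]]
    - [85, [0, 0, 0], [0, 0, 0]]
    - [85, [0, 0, 0], [0, 0, 0]]
    - [85, [0, 0, 0], [0, 0, 0]]

```text
time_s: 15.37
eef_pos: [668.0, -69.4, 13.3]
ee_rot: [0.001, -0.052, 0.999, -0.0]
force: [0.3, -0.5, -0.1]
grip_width: 0.993
```

```bash
python3 go.py 667.4 -70.4 9 1 95.9; python3 - <<'E'
from h import *
d=grab('side'); cv2.imwrite('pics/side9.png',cv2.resize(d['color'][120:240,200:350],None,fx=4,fy=4,interpolation=cv2.INTER_CUBIC))
E
```

```text
turn units [-0.00833333  0.02166667  0.005     ]
t 15.37 pos [668.  -69.4  13.3] head 95.93 tool z [ 2.4e-03 -7.0e-04 -1.0e+00] f [ 0.3 -0.5 -0.1] g 0.993
shift [ 0.7 -0.9  4.3] per row [ 0.7  -0.89  4.29]
```

View pics/side9.png

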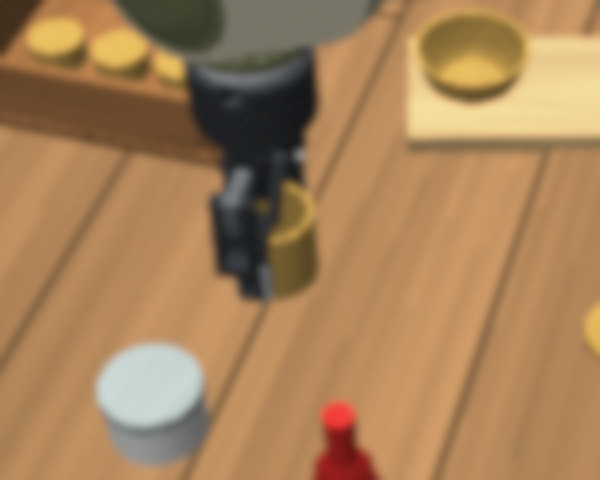

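The jaws straddle the open brass cup at (285,240); the tin at (152,400) is clear. Closing.

>>> carry_out:
  plan:
    - [60, [0.5, -0.6, 3.5], [0, 0, 0]]
    - [45, [0, 0, 0], [0, 0, 0]]
    - [45, [0, 0, 0], [0, 0, 0]]
    - [45, [0, 0, 0], [0, 0, 0]]
    - [45, [0, 0, 0], [0, 0, 0]]
    - [45, [0, 0, 0], [0, 0, 0]]
    - [45, [0, 0, 0], [0, 0, 0]]
  grip_force: 40

```text
time_s: 16.0
eef_pos: [667.0, -70.0, 8.5]
ee_rot: [0.0, -0.052, 0.999, -0.0]
force: [-0.8, -1.1, 3.6]
grip_width: 0.634
```

```bash
python3 go.py 645 290 150 10; python3 go.py 495.2 346 60
```

```text
t 16.0 pos [667.  -70.    8.5] head 95.92 tool z [ 6.e-04 -3.e-04 -1.e+00] f [-0.8 -1.1  3.6] g 0.634
shift [ -15.3  360.4 -141.6] per row [ -1.53  36.04 -14.16]
t 16.0 pos [667.  -70.    8.5] head 95.92 tool z [ 6.e-04 -3.e-04 -1.e+00] f [-0.8 -1.1  3.6] g 0.634
shift [128.  431.5 -51.7] per row [127.95 431.53 -51.66]
```

Opening is 54.1 mm, which matches the cup. Lifting, then around the outside, well clear of the bell.

>>> carry_out:
  plan:
    - [45, [0, 0, -5], [0, 0, 0]]
    - [45, [0, 0, -15], [0, 0, 0]]
    - [45, [0, 0, -25], [0, 0, 0]]
    - [45, [0, 0, -25], [0, 0, 0]]
    - [45, [0, 0, -25], [0, 0, 0]]
    - [45, [0, 0, -20], [0, 0, 0]]
    - [45, [0, 0, -5], [0, 0, 0]]
    - [45, [0, 10, 0], [0, 0, 0]]
    - [45, [-1, 20, 0], [0, 0, 0]]
    - [45, [-1, 26, 0], [0, 0, 0]]
    - [45, [-1, 28, 0], [0, 0, 0]]
    - [45, [-2, 28, 0], [0, 0, 0]]
    - [45, [-2, 28, 0], [0, 0, 0]]
    - [45, [-2, 28, 0], [0, 0, 0]]
    - [45, [-2, 28, 0], [0, 0, 0]]
    - [45, [-2, 28, 0], [0, 0, 0]]
    - [45, [-1, 28, 0], [0, 0, 0]]
    - [45, [0, 28, 0], [0, 0, 0]]
    - [45, [0, 28, 0], [0, 0, 0]]
    - [45, [0, 24, 0], [0, 0, 0]]

```text
time_s: 17.67
eef_pos: [644.8, 264.2, 125.6]
ee_rot: [-0.002, -0.052, 0.999, -0.0]
force: [-0.4, -0.3, -1.5]
grip_width: 0.63
```

```bash
python3 go.py 495.2 346 80 8
```

```text
t 17.67 pos [644.8 264.2 125.6] head 95.98 tool z [-3.8e-03 -5.0e-04 -1.0e+00] f [-0.4 -0.3 -1.5] g 0.63
shift [140.1  96.9  46.2] per row [17.51 12.11  5.77]
```

>>> carry_out:
  plan:
    - [45, [8, 20, 0], [0, 0, 0]]
    - [45, [16, 18, 0], [0, 0, 0]]
    - [45, [22, 16, 4], [0, 0, 0]]
    - [45, [24, 14, 8], [0, 0, 0]]
    - [45, [24, 12, 8], [0, 0, 0]]
    - [45, [22, 10, 8], [0, 0, 0]]
    - [45, [16, 6, 8], [0, 0, 0]]
    - [45, [10, 3, 8], [0, 0, 0]]
    - [45, [0, 0, 6], [0, 0, 0]]
    - [45, [0, 0, 0], [0, 0, 0]]
    - [45, [0, 0, 0], [0, 0, 0]]
    - [45, [0, 0, 0], [0, 0, 0]]

```text
time_s: 18.67
eef_pos: [495.8, 345.4, 78.1]
ee_rot: [0.0, -0.051, 0.999, 0.0]
force: [-0.4, 0.1, -1.6]
grip_width: 0.631
```

```bash
python3 go.py 495.2 346 50 1 95.9; python3 - <<'E'
from h import *
d=grab('side'); cv2.imwrite('pics/side10.png',cv2.resize(d['color'][240:390,210:360],None,fx=4,fy=4,interpolation=cv2.INTER_CUBIC))
E
```

```text
turn units [ 0.          0.00166667 -0.00333333]
t 18.67 pos [495.8 345.4  78.1] head 95.88 tool z [ 2.e-04  1.e-04 -1.e+00] f [-0.4  0.1 -1.6] g 0.631
shift [ 0.5  0.7 28.1] per row [ 0.49  0.67 28.08]
```

View pics/side10.png

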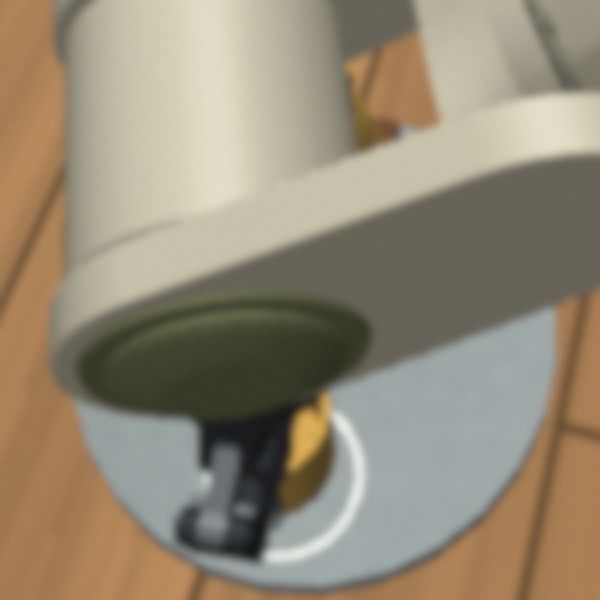

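The side crop shows the cup at about (305,455), coming down over the circle. Its outline is visible at (355,480). Lowering.

>>> carry_out:
  plan:
    - [45, [0.5, 0.6, 8], [0, 0, 0]]
    - [45, [0, 0, 9], [0, 0, 0]]
    - [45, [0, 0, 6], [0, 0, 0]]
    - [45, [0, 0, 3], [0, 0, 0]]
    - [45, [0, 0, 1], [0, 0, 0]]
    - [45, [0, 0, 0], [0, 0, 0]]
    - [45, [0, 0, 0], [0, 0, 0]]
    - [45, [0, 0, 0], [0, 0, 0]]

```text
time_s: 19.38
eef_pos: [494.7, 346.2, 51.5]
ee_rot: [0.0, -0.052, 0.999, 0.0]
force: [0.4, -0.9, -2.0]
grip_width: 0.632
```

```bash
python3 go.py 495.2 346 48.5 1 95.9; python3 - <<'E'
from h import *
from rectify import plane
d=grab('side'); cv2.imwrite('pics/side11.png',plane(d,40,445,545,295,395,6))
E
```

```text
turn units [0.00166667 0.00666667 0.00333333]
t 19.38 pos [494.7 346.2  51.5] head 95.92 tool z [ 6.e-04  2.e-04 -1.e+00] f [ 0.4 -0.9 -2. ] g 0.632
shift [-0.5 -0.2  3. ] per row [-0.5  -0.25  3.04]
```

View pics/side11.png

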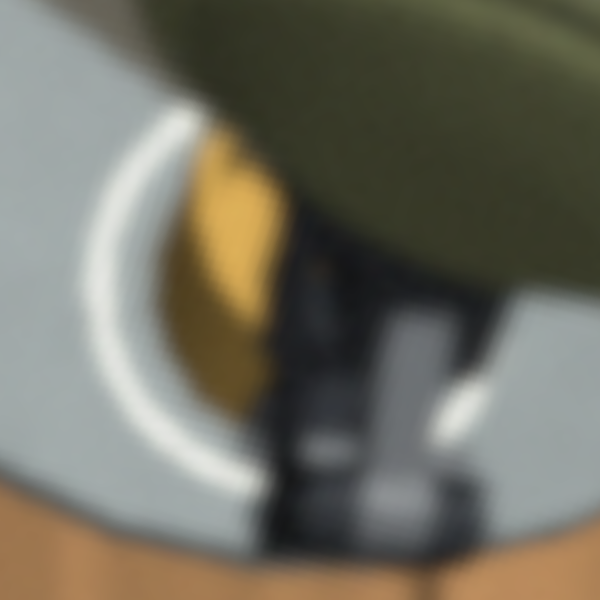

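The circle's outline and the cup's base look roughly concentric here, with the cup still 3 mm up and mostly hidden. I'll place it and check once it's clear.

>>> carry_out:
  plan:
    - [45, [-0.4, -0.2, 1.5], [0, 0, 0]]
    - [45, [0, 0, 1], [0, 0, 0]]
    - [45, [0, 0, 0.5], [0, 0, 0]]
    - [45, [0, 0, 0], [0, 0, 0]]
    - [45, [0, 0, 0], [0, 0, 0]]

```text
time_s: 19.85
eef_pos: [495.1, 346.0, 48.5]
ee_rot: [0.0, -0.052, 0.999, 0.0]
force: [0.2, -1.0, 2.3]
grip_width: 0.632
```

>>> carry_out:
  plan:
    - [57, [0, 0, 0], [0, 0, 0]]
    - [62, [0, 0, 0], [0, 0, 0]]
    - [72, [0, 0, 0], [0, 0, 0]]
    - [85, [0, 0, 0], [0, 0, 0]]
    - [85, [0, 0, 0], [0, 0, 0]]
    - [85, [0, 0, -8], [0, 0, 0]]
    - [85, [0, 0, -20], [0, 0, 0]]
    - [85, [0, 0, -30], [0, 0, 0]]
    - [85, [0, 0, -35], [0, 0, 0]]
    - [85, [0, 0, -35], [0, 0, 0]]
    - [85, [0, 0, -32], [0, 0, 0]]
    - [85, [10, -10, 0], [0, 0, 0]]
    - [85, [20, -20, 0], [0, 0, 0]]
    - [85, [20, -30, 0], [0, 0, 0]]
    - [85, [20, -35, 0], [0, 0, 0]]
    - [85, [15, -35, 0], [0, 0, 0]]
    - [85, [5, -35, 0], [0, 0, 0]]
    - [85, [0, -35, 0], [0, 0, 0]]
    - [85, [0, -35, 0], [0, 0, 0]]
    - [85, [0, -35, 0], [0, 0, 0]]

```text
time_s: 21.52
eef_pos: [433.0, 66.6, 209.1]
ee_rot: [0.001, -0.052, 0.999, -0.0]
force: [1.0, 0.2, 1.1]
grip_width: 0.999
```

```bash
python3 go.py 433.3 -75.9 160 7 95.9
```

```text
turn units [-0.00333333  0.01333333  0.005     ]
t 21.52 pos [433.   66.6 209.1] head 95.93 tool z [ 1.4e-03 -2.0e-04 -1.0e+00] f [1.  0.2 1.1] g 0.999
shift [  14.3 -141.7   49.1] per row [  2.05 -20.25   7.01]
```

>>> carry_out:
  plan:
    - [85, [3, -30, 0], [0, 0, 0]]
    - [85, [4, -30, 0], [0, 0, 0]]
    - [85, [4, -30, 0], [0, 0, 0]]
    - [85, [2, -20, 0], [0, 0, 0]]
    - [85, [0, -8, 0], [0, 0, 0]]
    - [85, [0, 0, 10], [0, 0, 0]]
    - [85, [0, 0, 20], [0, 0, 0]]
    - [85, [0, 0, 15], [0, 0, 0]]
    - [85, [0, 0, 0], [0, 0, 0]]
    - [85, [0, 0, 0], [0, 0, 0]]
    - [85, [0, 0, 0], [0, 0, 0]]

```text
time_s: 22.43
eef_pos: [433.0, -50.4, 164.3]
ee_rot: [0.001, -0.052, 0.999, -0.0]
force: [-0.4, -0.8, 0.2]
grip_width: 0.995
```

```bash
python3 go.py 433.3 -75.9 82 1 95.9; cat > m3.py <<'E'
from h import *
from meas import face,rect,squaremark
from rectify import plane
import sys
for n in('side','top'):
    d=grab(n); W=pts(d); print(n); squaremark(d,W)
    for k,c,r,z in(('belltop',(510,206),20,159),('cuptop',(495,346),45,95),('wheel',(502.5,276.5),125,40),('cand',(433,-76),30,112),('candb',(494.4,-293),30,127)):
        p=face(W,c,r,z,5); 
        if len(p): e=cv2.minEnclosingCircle(p[:,:2].astype(np.float32)); print(k,len(p),p.mean(0).round(1),np.round(e[0],1),round(e[1],1))
    cv2.imwrite(f'pics/{n}{sys.argv[1]}.png',plane(d,40,385,620,155,395,2.4))
E
python3 m3.py 12
```

```text
turn units [-0.00666667  0.01333333  0.00833333]
t 22.43 pos [433.  -50.4 164.3] head 95.95 tool z [ 1.5e-03 -6.0e-04 -1.0e+00] f [-0.4 -0.8  0.2] g 0.995
shift [  2.3 -25.4  82.3] per row [  2.31 -25.4   82.3 ]
side
mark 195 cent [496.6 216.8  40. ] rect (array([510.2, 204.7]), array([66.7, 63.3]), 6.6)
mark 317 cent [484.5 354.7  40. ] rect (array([489.3, 350.3]), array([73.6, 54.3]), 38.2)
belltop 85 [510.3 206.9 159.3] [510.9 206.2] 9.1
cuptop 291 [497.1 346.9  94.9] [497.  345.7] 27.1
wheel 9476 [499.1 285.9  40.9] [503.2 274.4] 115.2
cand 54 [431.3 -68.9 111.8] [433.7 -75.5] 16.8
top
mark 162 cent [498.9 190.2  40. ] rect (array([498.3, 191. ]), array([49. , 86.6]), 53.2)
mark 198 cent [487.8 332.1  40. ] rect (array([491.5, 336.9]), array([55.1, 73.5]), 71.5)
belltop 73 [510.  206.7 159.5] [510.1 207. ] 8.9
cuptop 184 [496.2 346.9  95.2] [496.5 346.7] 26.9
wheel 6879 [499.1 274.5  41.2] [502.8 276.1] 115.0
```

View pics/side12.png

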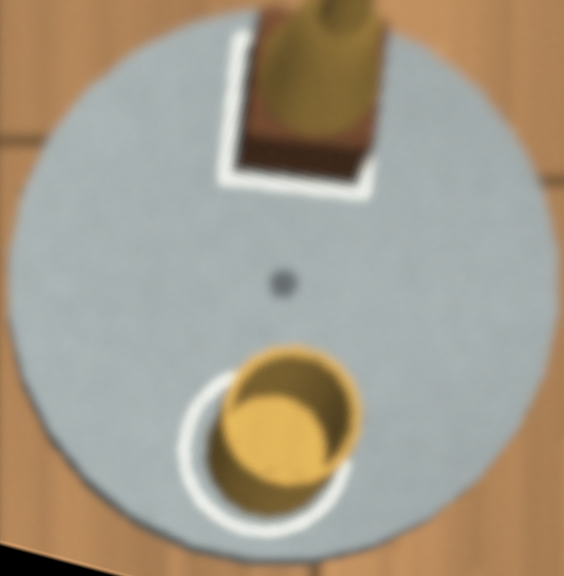

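View pics/top12.png

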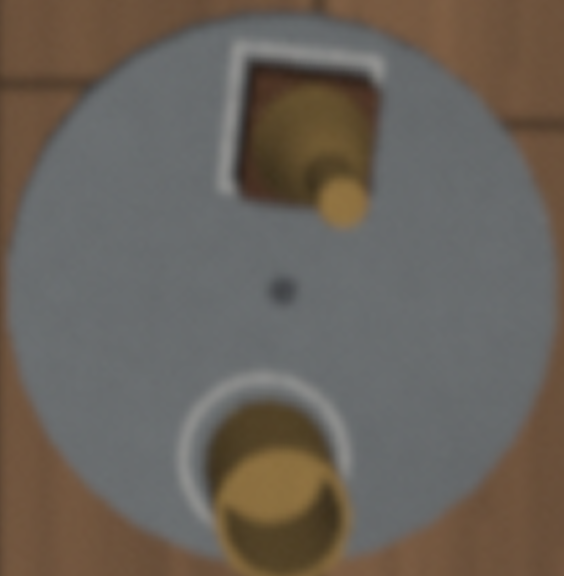

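Both views put the cup's rim at about (496.4,346.8), against the circle at (495.1,346.2). It is about 1.3 mm off and inside the circle; I'll refine that once the arm is away. Next, the candlestick.

>>> carry_out:
  plan:
    - [85, [1, -8, 0], [0, 0, 0]]
    - [85, [1, -12, 0], [0, 0, 0]]
    - [85, [0.3, -5, 0], [0, 0, 0]]
    - [85, [0, 0, 0], [0, 0, 0]]
    - [85, [0, 0, 15], [0, 0, 0]]
    - [85, [0, 0, 25], [0, 0, 0]]
    - [85, [0, 0, 20], [0, 0, 0]]
    - [85, [0, 0, 12], [0, 0, 0]]
    - [85, [0, 0, 4], [0, 0, 0]]
    - [85, [0, 0, 0], [0, 0, 0]]
    - [85, [0, 0, 0], [0, 0, 0]]
    - [85, [0, 0, 0], [0, 0, 0]]

```text
time_s: 23.53
eef_pos: [433.3, -75.9, 88.1]
ee_rot: [0.001, -0.052, 0.999, -0.0]
force: [0.5, -0.3, 0.3]
grip_width: 0.993
```

```bash
python3 go.py 433.3 -75.9 82 1 95.9;python3 - <<'E'
from h import *
d=grab('side'); cv2.imwrite('pics/side13.png',cv2.resize(d['color'][120:240,290:440],None,fx=4,fy=4,interpolation=cv2.INTER_CUBIC))
E
```

```text
turn units [-0.00833333  0.015       0.00333333]
t 23.53 pos [433.3 -75.9  88.1] head 95.92 tool z [ 1.6e-03 -7.0e-04 -1.0e+00] f [ 0.5 -0.3  0.3] g 0.993
shift [-0.  -0.   6.1] per row [-0.   -0.04  6.11]
```

View pics/side13.png

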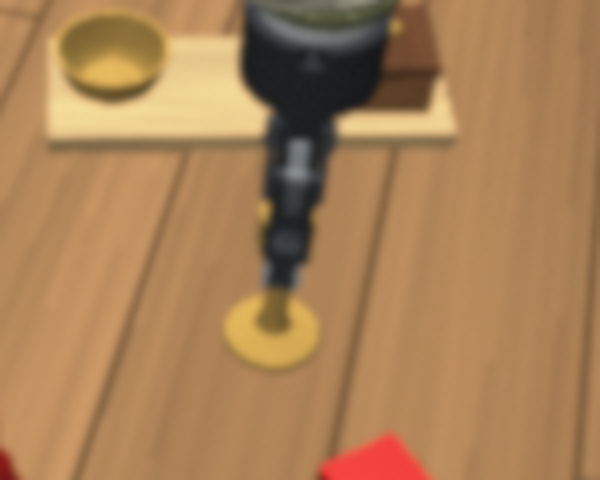

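The jaws straddle the candlestick's head at about (288,215), centred. Closing.

>>> carry_out:
  plan:
    - [70, [0, 0, 5], [0, 0, 0]]
    - [45, [0, 0, 1], [0, 0, 0]]
    - [25, [0, 0, 0], [0, 0, 0]]
    - [25, [0, 0, 0], [0, 0, 0]]
    - [25, [0, 0, 0], [0, 0, 0]]
    - [25, [0, 0, 0], [0, 0, 0]]
    - [25, [0, 0, 0], [0, 0, 0]]
    - [25, [0, 0, 0], [0, 0, 0]]
  grip_force: 40

```text
time_s: 24.25
eef_pos: [433.0, -75.9, 81.4]
ee_rot: [0.0, -0.052, 0.999, -0.0]
force: [-0.3, -2.5, 2.9]
grip_width: 0.383
```

```bash
python3 go.py 494.5 -293 155 10
```

```text
t 24.25 pos [433.  -75.9  81.4] head 95.92 tool z [ 6.e-04 -6.e-04 -1.e+00] f [-0.3 -2.5  2.9] g 0.383
shift [ -38.9 -222.3  -73.4] per row [ -3.89 -22.23  -7.34]
```

>>> carry_out:
  plan:
    - [25, [0, 0, -5], [0, 0, 0]]
    - [25, [0, 0, -15], [0, 0, 0]]
    - [25, [0, 0, -20], [0, 0, 0]]
    - [25, [0, 0, -20], [0, 0, 0]]
    - [25, [0, 0, -12], [0, 0, 0]]
    - [25, [0, 0, -3], [0, 0, 0]]
    - [25, [-1.5, -9, 0], [0, 0, 0]]
    - [25, [-3, -18, 0], [0, 0, 0]]
    - [25, [-4, -25, 0], [0, 0, 0]]
    - [25, [-5, -28, 0], [0, 0, 0]]
    - [25, [-5, -28, 0], [0, 0, 0]]
    - [25, [-5, -28, 0], [0, 0, 0]]
    - [25, [-5, -28, 0], [0, 0, 0]]
    - [25, [-4, -26, 0], [0, 0, 0]]
    - [25, [-3.5, -18, 0], [0, 0, 0]]
    - [25, [-2.5, -11, 0], [0, 0, 0]]
    - [25, [-0.5, -3, 0], [0, 0, 0]]
    - [25, [0, 0, 0], [0, 0, 0]]
    - [25, [0, 0, 0], [0, 0, 0]]
    - [25, [0, 0, 0], [0, 0, 0]]

```text
time_s: 25.92
eef_pos: [494.2, -291.7, 155.8]
ee_rot: [-0.0, -0.052, 0.999, 0.0]
force: [-0.2, 0.6, -3.4]
grip_width: 0.381
```

```bash
python3 go.py 494.4 -293 99 1;python3 - <<'E'
from h import *
d=grab('side'); cv2.imwrite('pics/side14.png',cv2.resize(d['color'][80:200,280:430],None,fx=4,fy=4,interpolation=cv2.INTER_CUBIC))
E
```

```text
t 25.92 pos [ 494.2 -291.7  155.8] head 95.96 tool z [-7.e-04  9.e-04 -1.e+00] f [-0.2  0.6 -3.4] g 0.381
shift [-0.1 -1.4 56.8] per row [-0.12 -1.4  56.81]
```

View pics/side14.png

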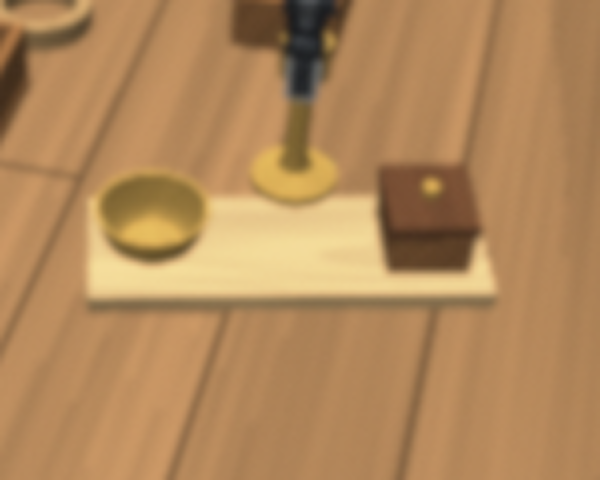

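The candlestick hangs upright over the board at (293,170), with the bowl at (152,215) and the box at (430,215). Lowering.

>>> carry_out:
  plan:
    - [25, [0, -1, 8], [0, 0, 0]]
    - [25, [0, 0, 14], [0, 0, 0]]
    - [25, [0, 0, 14], [0, 0, 0]]
    - [25, [0, 0, 10], [0, 0, 0]]
    - [25, [0, 0, 6], [0, 0, 0]]
    - [25, [0, 0, 3], [0, 0, 0]]
    - [25, [0, 0, 1], [0, 0, 0]]
    - [25, [0, 0, 0], [0, 0, 0]]
    - [25, [0, 0, 0], [0, 0, 0]]
    - [25, [0, 0, 0], [0, 0, 0]]

```text
time_s: 26.8
eef_pos: [494.8, -293.7, 100.8]
ee_rot: [0.0, -0.052, 0.999, -0.0]
force: [-0.8, 0.1, -2.7]
grip_width: 0.384
```

```bash
python3 go.py 494.4 -293 96.4 1
```

```text
t 26.8 pos [ 494.8 -293.7  100.8] head 95.92 tool z [ 8.e-04 -8.e-04 -1.e+00] f [-0.8  0.1 -2.7] g 0.384
shift [0.3 0.7 4.4] per row [0.3  0.73 4.38]
```

>>> carry_out:
  plan:
    - [25, [0.2, 0.6, 2], [0, 0, 0]]
    - [25, [0, 0, 1.3], [0, 0, 0]]
    - [25, [0, 0, 0.7], [0, 0, 0]]
    - [25, [0, 0, 0], [0, 0, 0]]
    - [25, [0, 0, 0], [0, 0, 0]]

```text
time_s: 27.22
eef_pos: [494.4, -293.0, 96.4]
ee_rot: [0.0, -0.052, 0.999, -0.0]
force: [1.0, -0.8, -0.2]
grip_width: 0.382
```

>>> carry_out:
  plan:
    - [25, [0, 0, 0.4], [0, 0, 0]]
    - [25, [0, 0, 0], [0, 0, 0]]
    - [25, [0, 0, 0], [0, 0, 0]]

```text
time_s: 27.47
eef_pos: [494.5, -293.1, 96.3]
ee_rot: [0.0, -0.052, 0.999, -0.0]
force: [-1.2, 0.0, 5.4]
grip_width: 0.383
```

>>> carry_out:
  plan:
    - [38, [0, 0, 0], [0, 0, 0]]
    - [45, [0, 0, 0], [0, 0, 0]]
    - [60, [0, 0, 0], [0, 0, 0]]
    - [75, [0, 0, 0], [0, 0, 0]]
    - [85, [0, 0, 0], [0, 0, 0]]
    - [85, [0, 0, -8], [0, 0, 0]]
    - [85, [0, 0, -20], [0, 0, 0]]
    - [85, [0, 0, -30], [0, 0, 0]]
    - [85, [0, 0, -30], [0, 0, 0]]
    - [85, [0, 0, -20], [0, 0, 0]]
    - [85, [8, 15, 0], [0, 0, 0]]
    - [85, [12, 30, 0], [0, 0, 0]]
    - [85, [15, 32, 0], [0, 0, 0]]
    - [85, [15, 32, 0], [0, 0, 0]]
    - [85, [15, 32, 0], [0, 0, 0]]
    - [85, [15, 32, 0], [0, 0, 0]]
    - [85, [10, 25, 0], [0, 0, 0]]
    - [85, [0, 0, 0], [0, 0, 0]]
    - [85, [0, 0, 0], [0, 0, 0]]
    - [85, [0, 0, 0], [0, 0, 0]]

```text
time_s: 29.13
eef_pos: [384.9, -105.8, 204.4]
ee_rot: [0.001, -0.052, 0.999, -0.0]
force: [-0.2, -0.2, -0.9]
grip_width: 0.999
```

```bash
python3 m3.py 15; python3 - <<'E'
from h import *; from meas import face,rect
for n in('side','top'):
    d=dict(np.load(n+'.npz')); cv2.imwrite(f'pics/{n}15f.png',d['color']); W=pts(d)
    for k,c,r,z in(('bowl',(588,-266),60,50),('box',(400,-320),60,59),('plinth',(510,206),45,74)):
        p=face(W,c,r,z,5); print(n,k,len(p),rect(p) if len(p) else 0, np.round(cv2.minEnclosingCircle(p[:,:2].astype(np.float32))[0],1) if len(p) else 0)
    cv2.imwrite(f'pics/{n}15c.png',__import__('rectify').plane(d,40,445,545,295,395,6))
E
```

```text
side
mark 198 cent [496.5 216.7  40. ] rect (array([510.3, 204.7]), array([67.2, 63.5]), 6.9)
mark 323 cent [484.6 354.7  40. ] rect (array([489.3, 350.3]), array([73.6, 54.3]), 38.2)
belltop 83 [510.3 206.9 159.5] [511.1 206.3] 9.2
cuptop 275 [497.  346.2  95.1] [497.2 345.4] 27.1
wheel 9482 [499.  286.   40.9] [503.1 274.3] 115.3
candb 101 [ 494.9 -290.9  127.3] [ 495.2 -293.5] 18.8
top
mark 164 cent [498.7 190.4  40. ] rect (array([498.3, 191. ]), array([49. , 86.6]), 53.2)
mark 200 cent [487.8 332.2  40. ] rect (array([491.4, 337. ]), array([54.2, 73.5]), 70.7)
belltop 74 [509.9 206.5 159.8] [509.7 207.3] 9.2
cuptop 193 [496.3 346.8  95. ] [496.7 347.2] 27.3
wheel 6865 [499.1 274.7  41.2] [502.9 276.2] 115.2
candb 234 [ 494.1 -292.   127.2] [ 494.2 -292.8] 17.2
side bowl 163 (array([ 589.8, -267.7]), array([79.8, 82.3]), 16.1) [ 589.8 -267. ]
side box 227 (array([ 402.7, -322. ]), array([62.1, 79.7]), 16.3) [ 413.3 -319.9]
side plinth 229 (array([510.8, 206.1]), array([51.9, 52.3]), 7.1) [510.4 206.3]
top bowl 257 (array([ 588.5, -265.7]), array([81.5, 81.4]), 35.2) [ 588.2 -265.9]
top box 399 (array([ 406. , -326.8]), array([56.5, 57.6]), 17.1) [ 405.5 -326.6]
top plinth 180 (array([510. , 207.1]), array([52.2, 51.8]), 6.4) [509.8 207.2]
```

View pics/side15f.png

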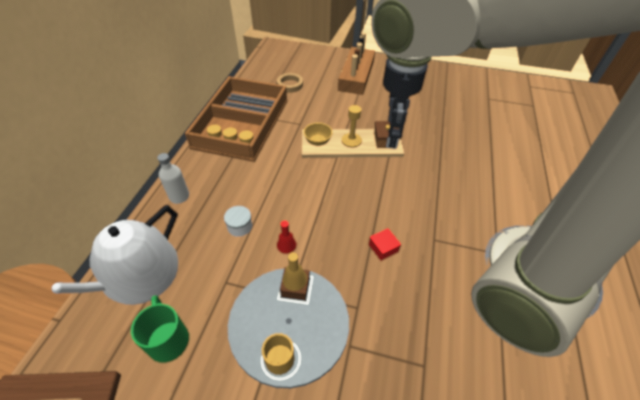

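View pics/top15f.png

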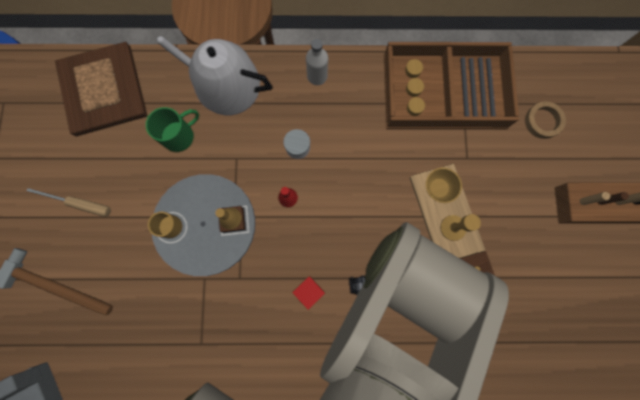

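View pics/top15c.png

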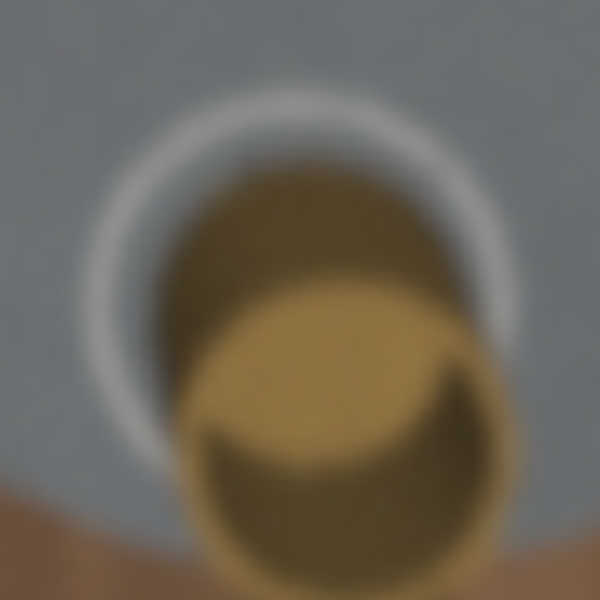

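View pics/side15c.png

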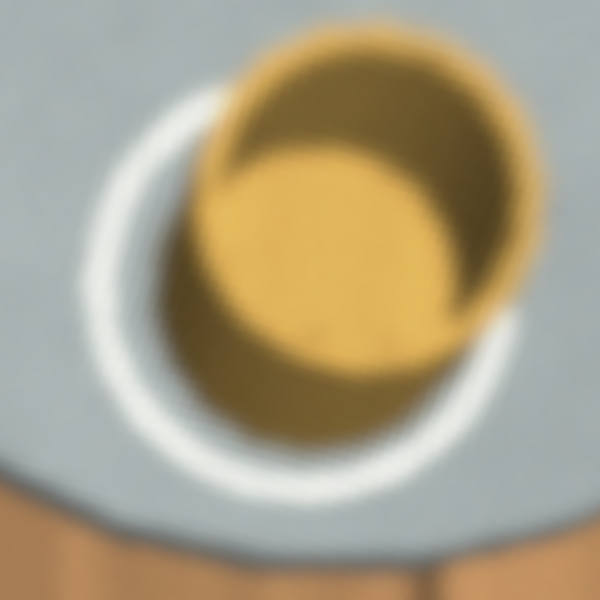

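```bash
python3 - <<'E'
from h import *; from meas import marks,WC
from scipy.optimize import least_squares
for n in('side','top'):
    d=dict(np.load(n+'.npz')); W=pts(d); w=marks(d,W); v,u=np.nonzero(w>0.25); M=d['cam_to_world']
    r=np.stack([(u-d['cx'])/d['fx'],-(v-d['cy'])/d['fy'],-np.ones(len(u))],-1)@M[:3,:3].T
    P=(M[:3,3]+r*((40-M[2,3])/r[:,2])[:,None])[:,:2]; ww=w[v,u]
    k=np.hypot(*(P-[495.2,346]).T); s=(k>25)&(k<40)
    f=least_squares(lambda c:(np.hypot(*(P[s]-c).T)-33.9)*ww[s],[495,346],loss='soft_l1'); 
    # square outline centreline half 29.9
    q=np.hypot(*(P-[509.7,206.5]).T)<50
    def g(p):
        c,sn=np.cos(p[2]),np.sin(p[2]); L=(P[q]-p[:2])@np.array([[c,-sn],[sn,c]])
        return (np.abs(L).max(1)-29.9)*ww[q]
    f2=least_squares(g,[509.7,206,.1],loss='soft_l1'); e=f.x-f2.x[:2]
    print(n,s.sum(),'circle',f.x.round(1),'square',f2.x[:2].round(1),np.degrees(f2.x[2]).round(2),'sep',np.hypot(*e).round(1),'axis',np.degrees(np.arctan2(-e[0],e[1])).round(2))
E
```

```text
side 236 circle [495.5 342.4] square [510.7 203.2] 6.41 sep 140.1 axis 6.2
top 147 circle [495.  346.4] square [510.2 206.7] 6.35 sep 140.5 axis 6.24
```

The wheel's axis line reads 6.2° now and about 6.0° at the start, so it hasn't turned within measuring error. Handing in.

```bash
python3 -c "
from rig import ctrl
print(ctrl.finish_job()); print(ctrl.sense()['time_s'])"
```

```text
the job is handed in; nothing more can be done
None
the job is handed in; nothing more can be done
```

I placed the plinth in the square, the bell on the plinth, the cup in the circle and the candlestick on the board, in that order. I handed the job in after about 29 s, with the arm clear of everything. The hand-in reports no verdict.

Last checks with both cameras:

| Piece | Measured | Target | Result |
|---|---|---|---|
| Plinth | (510.4, 206.6), yaw 6.4–7.1° | square centre (510.2, 206.7) in the top view, 6.3–6.4° | centred and squared to within about 1° |
| Bell | (510.1, 206.7), top at z 159.6 | middle of the plinth | upright and centred |
| Cup | (496.6, 346.5) | circle centre (495.1, 346.4) in the top view | inside the circle, about 1.5–2.5 mm off centre; I left it rather than risk turning the wheel |
| Candlestick | (494.5, −292.5) | (494.4, −293) | centred between bowl and box |

- **Wheel:** it reads 6.2° now against about 6.0° at the start, so it has not turned within measuring error.
- **Bowl and box:** the bowl reads the same as at the start. The box was partly hidden by the arm in the last pictures, but nothing went near it. The red look-alikes and the tin were not touched.
- **Disagreement:** the side camera put the wheel marks about 3.5 mm lower in y than the top camera. I used the top camera; a flattened side view taken after placing showed even margins around the plinth on its three visible sides.

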